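# Load the two-zone drying plate and switch it on

### The job

The washed steel beakers were left nested on the draining mat: pull them apart and stand every one upright on the drying plate, the tall ones in the narrow row and the wide ones in the wide row, none touching another. When all are loaded, switch on both rows: push each row's selector knob in, turn it clockwise one position from off to the first mark, and let it spring back out. Leave the tube rack, sharps bin and glove box undisturbed.

Things in the scene. Friction and masses are not known exactly. Their poses are not given: they have to be found in the camera images.
- dryer: Fixed drying plate, a white box 240 (x) by 370 (y) mm, top 70 mm above the bench. Origin: centre of its underside, z up. Two steel rows along y, each inside a rail 5 mm thick, 12 mm high: narrow row 50 x 250 mm (centre x -70, y -50), wide row 80 x 250 mm (centre x 42, y -50). On the grey strip at its +y end one black knob in line with each row (y 134).
- tall_row (a point): Centre of the narrow (50 mm) row, for the tall beakers, on its steel surface; axes as dryer (y along the row).
- tall_knob (a point): On the upright axis of the tall row's knob, 10 mm below its top. Round fluted grip, 36 mm across, 26 high, on a round skirt, 47 mm across, whose upper face is 15 mm below this point (skirt foot 8 mm above the strip). Site -x points along the white pointer line on its top; off: it points to the plate's -x (ring mark), then one-bar and two-bar marks clockwise. Moves with the knob.
- tall_selector (a joint): Turn of the tall row's knob, rad, clockwise seen from above: 0 off, 1.05 first position (one bar), 2.09 second (two bars). Standing out it is locked (fingers slip), about 0.1 rad play; pushed fully in it turns freely; let go at a position it springs out and locks, let go between positions it stays in.
- tall_press (a joint): How far the tall row's knob is pushed straight down, m: 0 standing out, 0.007 fully in (6 N to start, 10 N fully in). Free to turn from about 0.0055.
- wide_row (a point): Centre of the wide (80 mm) row, for the wide beakers, on its steel surface; axes as dryer (y along the row).
- wide_knob (a point): On the upright axis of the wide row's knob, 10 mm below its top. Round fluted grip, 36 mm across, 26 high, on a round skirt, 47 mm across, whose upper face is 15 mm below this point (skirt foot 8 mm above the strip). Site -x points along the white pointer line on its top; off: it points to the plate's -x (ring mark), then one-bar and two-bar marks clockwise. Moves with the knob.
- wide_selector (a joint): Turn of the wide row's knob, rad, clockwise seen from above: 0 off, 1.05 first position (one bar), 2.09 second (two bars). Standing out it is locked (fingers slip), about 0.1 rad play; pushed fully in it turns freely; let go at a position it springs out and locks, let go between positions it stays in.
- wide_press (a joint): How far the wide row's knob is pushed straight down, m: 0 standing out, 0.007 fully in (6 N to start, 10 N fully in). Free to turn from about 0.0055.
- wide1: Low wide steel beaker, open on top, 60 mm outside diameter (62 at the lip), 60 mm high, wall 2.5 mm, floor 3 mm, 120 g. Origin: centre of its underside; z up through the mouth. Starts on the 3 mm draining mat; may hold a tall beaker.
- wide2: Low wide steel beaker, open on top, 60 mm outside diameter (62 at the lip), 60 mm high, wall 2.5 mm, floor 3 mm, 120 g. Origin: centre of its underside; z up through the mouth. Starts on the 3 mm draining mat; may hold a tall beaker.
- wide3: Low wide steel beaker, open on top, 60 mm outside diameter (62 at the lip), 60 mm high, wall 2.5 mm, floor 3 mm, 120 g. Origin: centre of its underside; z up through the mouth. Starts on the 3 mm draining mat; may hold a tall beaker.
- tall1: Tall narrow steel beaker, open on top, 38 mm outside diameter (40 at the lip), 95 mm high, wall 2.5 mm, floor 3 mm, 90 g. Origin: centre of its underside; z up through the mouth. Starts standing loosely inside a wide beaker, its top 38 mm above that one's lip. May be absent.
- tall2: Tall narrow steel beaker, open on top, 38 mm outside diameter (40 at the lip), 95 mm high, wall 2.5 mm, floor 3 mm, 90 g. Origin: centre of its underside; z up through the mouth. Starts standing loosely inside a wide beaker, its top 38 mm above that one's lip. May be absent.
- tall3: Tall narrow steel beaker, open on top, 38 mm outside diameter (40 at the lip), 95 mm high, wall 2.5 mm, floor 3 mm, 90 g. Origin: centre of its underside; z up through the mouth. Starts standing loosely inside a wide beaker, its top 38 mm above that one's lip. May be absent.
- tube_rack: Blue rack of capped sample tubes, 115 x 250 mm, about 100 mm high, bystander. Origin: centre of its underside.
- sharps_bin: Yellow sharps bin with a red lid, 118 x 138 mm, 180 mm high, bystander. Origin: centre of its underside.
- glove_box: Blue glove carton, 120 x 235 mm, 90 mm high, bystander. Origin: centre of its underside.
Things that resemble listed ones, but are neither listed nor needed, are in the scene too. What is shaped like the tall3 but blue is not meant.

How it is judged:
By the outcome, as a careful person would: the job done as asked, in the order asked, and still so for the second after the job is handed in, with the robot touching nothing.
Of tall1, tall2, tall3 only 1 to 3 are there at a start; the rules pass over those that are not, and their reading is None.
At some moment in a run one of wide1, wide2, wide3 may be knocked a few centimetres aside while the robot is not near it.
It also fails if it takes over 210 s, if anything falls off the work surface, if the arm or the gripper's body presses on something with over 40 N, if the wrist force passes 120 N, or if a joint passes its speed limit or range.

### The arm

A 6-joint arm with a two-finger parallel gripper is mounted at the origin on the work surface. World frame = base frame: x ahead of the robot, y to its left, z up, the work surface at z = 0. Lengths are in m, angles in rad, forces in N, time in s.
With the tool pointing down it reaches from about 0.35 to 0.8 m from the base axis. Payload 7.3 kg.
Tool frame: the origin (TCP) lies on the centre line of the jaws, within the pads' length; the fingertips stand 25 mm ahead of it and the grasp point (between the pads) lies 6 mm ahead of it; z points along the fingers, y is the line along which they close (so a half turn about z gives the same grasp; the last joint's range is limited). The gripper opens to 85 mm and grips with 20 to 120 N. Pads are 22 mm wide; open, the fingers measure 114 mm over their backs; the gripper's body (76 mm by 85 mm) begins 54 mm behind the grasp point. The pads swing forward as they close: fully open they stand 13 mm farther back than shut.
Start: joints at [-1.349, 0.342, 1.524, -0, 1.275, -0.146], TCP at [0.189, -0.49, 0.256] pointing down, gripper open.
Joint ranges: [-2.53, 2.53], [-0.77, 2.02], [0.04, 2.7], [-1, 4.14], [0.28, 2.66], [-3.11, 3.11]. Speed limits (rad/s): [2.57, 2.57, 3.14, 3.14, 3.14, 3.14].

### API

Orientations are given as a unit quaternion [w, x, y, z].
In Python, from cell import robot gives the robot as it stands.
- The arm moves only by the tool move_arm, never from a script. Its argument "targets" is a list of rows, each an object with "slide": the shift along the tool's x, y, z in cm, a list of three; "twist": the turn, a rotation vector about the tool's x, y, z in degrees, a list of three. In form: [{"slide": [tx, ty, tz], "twist": [rx, ry, rz]}, ...]. A call has exactly 8 rows; each row is the pose to reach, as a shift and turn from the pose commanded when the call began, along the tool's axes at that moment; what a row does not reach only later rows make up. A row lasts 1/8 s, in which the tool goes at most 62.5 mm and 10.7 degrees, less where a joint would pass 70% of its speed; a pose out of reach is approached as far as the arm can. A call with a gripper value outside its range is refused whole. "jaw" is the closure, from 0 (fully open) to 1 (shut), set as the call begins (left out, the last holds). The fingers move at their own pace and stop on an object; "force" is the grip in N (left out, the last holds). Time passes only in rows, so rows that repeat a pose let the fingers close, or fill a call up. It gives the time, the measured TCP pose, the force, the opening and the grip force at its end, in the units of the state.
- robot.state(): the state, without advancing time (a new reading comes with each control period).
- robot.capture(name): name is "side" or "top"; returns the picture (400x640x3 uint8, red, green, blue); there is no depth.
- robot.camera_model(name): a dict with "vertical_fov" (degrees; the focal length in pixels is half the picture's height over the tangent of half this angle, whatever the lens; pixels are square), "cx", "cy" (the principal point, pixels), "rvec" (rotation vector, rad) and "tvec" (3), from world to camera coordinates, as OpenCV has them. Camera axes: x right, y down, z forward; pixel columns grow to the right and rows downward; lengths in m; the calibration is good to about 2 mm. A picture is of the moment at which its call begins. camera_model takes no time and is no camera call.
- robot.sign_off(): hands the job in; it is judged then, once.
The state is a dict: "time": time; "joint_positions": joint angles; "joint_vel": joint speeds; "tau": joint torques, N m; "ee_pos": TCP position; "tcp_rot": TCP orientation; "ft_force": force on the tool from outside, world axes, zero at the start; "moment": the same for the moment, N m; "gripper_width": finger opening in m; "grip_force": force on a finger pad.
Only numpy, scipy, OpenCV 4.12 (cv2) and the standard library are available. Lean on these libraries where they do the work, as an engineer would, in place of code of your own. Each camera call takes 0.05 s, during which the arm holds its last target. There are 200 camera calls.

## Working session

There is one attempt and no reset: what is moved stays moved. The work goes in short steps, Python scripts to look and compute and a tool call to move; the robot and the scene stay as the last step left them, time stands still between calls to the robot, and variables do not carry over. Pictures are saved under pics/ and viewed, at most 14 in all, crops included, and the job is handed in when it is done.

Besides the shell and the picture viewer there is one more tool, called after ">>>" as a command line: name --argument value ..., lists and objects as JSON in quotes. move_arm: Moves the arm, as the interface text tells. Its arguments: {"type":"object","properties":{"targets":{"type":"array"},"jaw":{"type":"number"},"force":{"type":"number"}},"required":["targets"]}

```bash
mkdir -p pics; ls; python3 - <<'E'
from cell import robot
import cv2,numpy as np
for n in("side","top"):
    im=robot.capture(n); cv2.imwrite(f"pics/{n}0.png",im[:,:,::-1]); m=robot.camera_model(n)
    R=cv2.Rodrigues(np.array(m['rvec'],float))[0]; print(n,m,"pos",-R.T@np.array(m['tvec']).ravel())
print(robot.state())
E
```

```text
pics
side {'vertical_fov': 50.14983181545664, 'cx': 318.1873494037788, 'cy': 197.07061655285202, 'rvec': array([ 0.178589  , -2.65208513,  1.58852859]), 'tvec': array([0.56870764, 0.07588206, 1.06419344])} pos [0.46615125 0.96570011 0.55840886]
top {'vertical_fov': 42.922324049809596, 'cx': 320.1614564568861, 'cy': 195.04942974353017, 'rvec': array([ 2.15712865, -2.15695799,  0.10167139]), 'tvec': array([0.10971116, 0.58340611, 1.46215582])} pos [0.4188169  0.08568786 1.51906184]
{'time': 0.1, 'joint_positions': array([-1.34902402e+00,  3.42650350e-01,  1.52490923e+00,  6.83658853e-06,
        1.27539636e+00, -1.45994270e-01]), 'joint_vel': array([ 2.68563728e-03,  2.73003014e-04, -4.14207827e-03,  8.90645689e-04,
       -1.46672528e-05,  1.62124065e-03]), 'tau': array([ 2.62221969e-03, -4.34445548e+01, -2.46491611e+01, -1.01523517e-04,
        4.65256831e-03,  4.49889981e-06]), 'ee_pos': array([ 0.18870944, -0.48957291,  0.25570111]), 'tcp_rot': array([-6.81280330e-04,  9.83141007e-01,  1.82847739e-01, -2.25534988e-05]), 'ft_force': array([-0.30731296, -0.86268426, -0.10587456]), 'moment': array([ 0.04681606,  0.05598438, -0.00673047]), 'grip_force': 0.0, 'gripper_width': 0.08585379445415227}
```

View pics/top0.png

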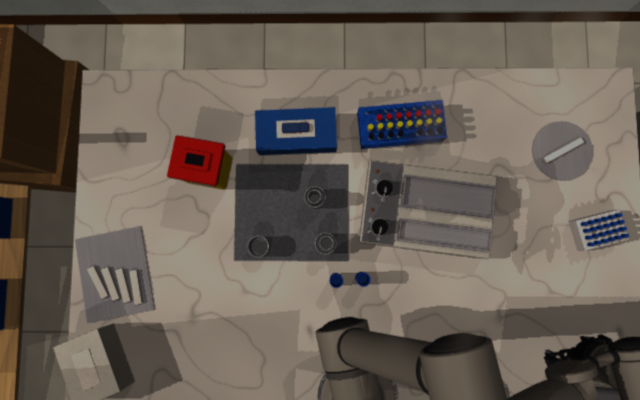

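View pics/side0.png

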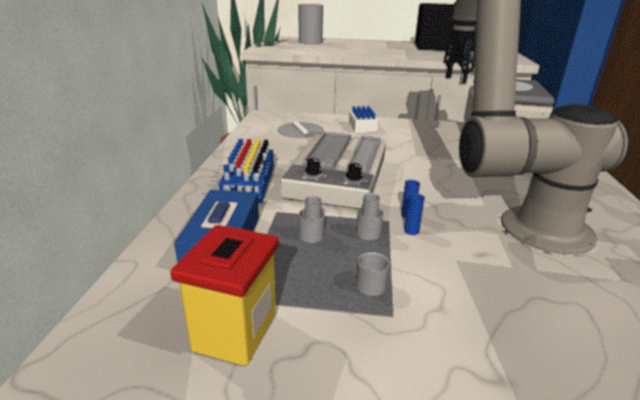

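The top view shows a mat with wide beakers holding tall ones at about (315,196) and (325,243), and a lone wide one at (258,246). Two blue tall beakers at (336,280) and (363,279) are the decoys. The dryer spans about (362–497, 160–257), with knobs at (384,188) and (379,228). The side view agrees: nested pairs at (312,220) and (371,215), the lone wide at (373,273), and the blue ones at (412,208). I'll confirm this in one enlarged crop.

```bash
cat > h.py <<'E'
import numpy as np,cv2
from cell import robot
def cam(n):
    m=robot.camera_model(n); f=200/np.tan(np.radians(m['vertical_fov']/2))
    K=np.array([[f,0,m['cx']],[0,f,m['cy']],[0,0,1]]); r=np.array(m['rvec'],float);t=np.array(m['tvec'],float)
    return K,r,t,cv2.Rodrigues(r)[0]
def proj(n,P):
    K,r,t,R=cam(n); return cv2.projectPoints(np.array(P,float).reshape(-1,3),r,t,K,None)[0].reshape(-1,2)
def onz(n,px,z):
    K,r,t,R=cam(n); d=R.T@np.linalg.solve(K,[*px,1]); c=-R.T@t.ravel(); return c+d*(z-c[2])/d[2]
def tri(pt,ps):
    P=[];
    for n in("top","side"):
        K,r,t,R=cam(n); P.append(K@np.c_[R,t.ravel()])
    X=cv2.triangulatePoints(*P,np.array(pt,float),np.array(ps,float)).ravel(); return X[:3]/X[3]
E
python3 - <<'E'
from h import *
t=cv2.imread("pics/top0.png")[155:295,225:505]; s=cv2.imread("pics/side0.png")[125:320,255:435]
t=cv2.resize(t,None,fx=2.8,fy=2.8,interpolation=cv2.INTER_CUBIC)
cv2.imwrite("pics/ct.png",t)
s=cv2.resize(s,None,fx=3,fy=3,interpolation=cv2.INTER_CUBIC)
cv2.imwrite("pics/cs.png",s)
print(proj("top",[[0,0,0],[0.6,0,0],[.6,.3,0]]),proj("side",[[0,0,0],[0.6,0,0],[.6,.3,0]]))
for n,p,z in [("top",(315,196),.1),("top",(325,243),.1),("top",(258,246),.063),("top",(384,188),.1),("top",(379,228),.1)]: print(onz(n,p,z))
E
```

```text
[[358.33421575 398.03899558]
 [356.87778093 190.73901581]
 [257.2189195  190.83319063]] [[546.61306705 227.54921745]
 [308.0245239  208.67644458]
 [286.75879188 281.89059461]]
[0.57331462 0.12315933 0.1       ]
[0.44198577 0.09510381 0.1       ]
[0.43392991 0.28656043 0.063     ]
[ 0.59573848 -0.07042252  0.1       ]
[ 0.48363735 -0.05510349  0.1       ]
```

View pics/ct.png

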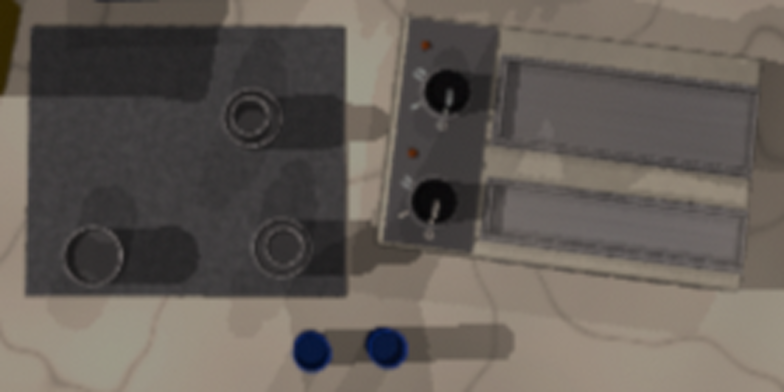

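View pics/cs.png

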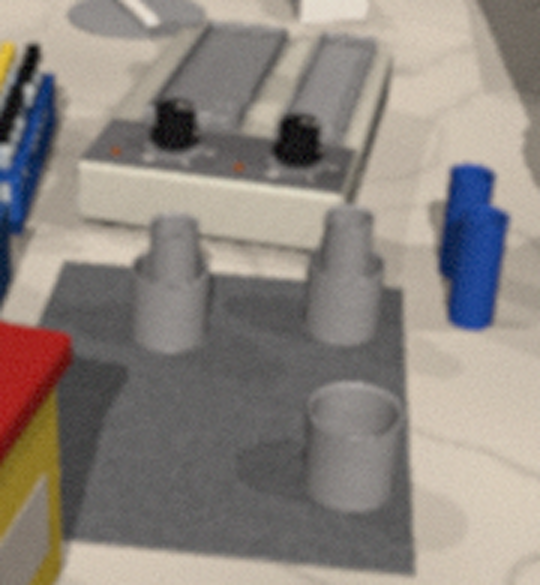

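```bash
python3 - <<'E'
from h import *
from scipy.optimize import least_squares
T=lambda x,y:(x/2.8+225-.32,y/2.8+155-.32); S=lambda x,y:(x/3+255-.33,y/3+125-.33)
for n,a,b in [("tallA",(250,116),(175,222)),("tallB",(283,246),(349,215)),("wA",(252,118),(172,268)),("wB",(281,247),(346,270)),("wC",(93,256),(354,410)),("Kw",(449,90),(177,108)),("Kt",(434,200),(300,125))]:
    X=tri(T(*a),S(*b)); print(n,X.round(4), np.abs(proj("top",X)-T(*a)).max().round(2),np.abs(proj("side",X)-S(*b)).max().round(2))
# dryer corners at top: local -> px
L=[(.12,.185,.07),(.12,-.185,.07),(-.12,-.185,.07),(-.12,.185,.07),(.042,.134,.1115),(-.07,.134,.1115)]
px=[T(407,15),T(762,60),T(740,290),T(380,243),T(449,90),T(434,200)]
def W(p):
    c,s=np.cos(p[2]),np.sin(p[2]); return [(p[0]+c*x-s*y,p[1]+s*x+c*y,z) for x,y,z in L]
f=lambda p:(proj("top",W(p))-px).ravel()
r=least_squares(f,[.55,-.2,0]);print(r.x,np.degrees(r.x[2]),r.fun.round(1)); 
sp=proj("side",W(r.x)); print("side crop",((sp-[255,125])*3).round(0))
E
```

```text
tallA [0.5724 0.126  0.0999] 0.23 0.4
tallB [0.4427 0.093  0.0995] 0.21 0.36
wA [0.5745 0.1251 0.0592] 0.3 0.52
wB [0.442  0.0954 0.0523] 0.38 0.66
wC [0.4334 0.2872 0.0603] 0.1 0.22
Kw [ 0.5975 -0.0727  0.1063] 0.29 0.42
Kt [ 0.4878 -0.0565  0.1052] 0.3 0.45
[ 0.54014461 -0.19981732 -0.12886352] -7.3833355760044235 [-1.  -0.7  0.8 -0.7  0.8  1.  -1.4  0.7  0.1 -0.5  0.7  0.1]
side crop [[ 71. 157.]
 [179.  20.]
 [393.  43.]
 [343. 193.]
 [173. 101.]
 [298. 116.]]
```

Only two tall beakers are present: one nested at A (0.572, 0.126) and one at B (0.443, 0.093). C (0.433, 0.287) is a lone wide beaker. The steel ones on the mat are meant. The two blue ones off the mat are excluded.

```bash
cat > plan.py <<'E'
from h import *
import sys
from scipy.spatial.transform import Rotation as Ro
D=np.array([.5401,-.1998]); YAW=-7.4
def dr(x,y):
    a=np.radians(YAW); c,s=np.cos(a),np.sin(a); return D+[c*x-s*y,s*x+c*y]
def st():
    s=robot.state(); w,x,y,z=s['tcp_rot']; return s,np.array(s['ee_pos']),Ro.from_quat([x,y,z,w])
def plan(p,psi=82.6):
    s,c,R=st(); a=np.radians(psi)
    T=Ro.from_matrix(np.array([[np.cos(a),np.sin(a),0],[np.sin(a),-np.cos(a),0],[0,0,-1]]).T)
    print("slide cm",(R.inv().apply(np.array(p)-c)*100).round(2),"twist",(R.inv()*T).as_rotvec(degrees=True).round(1))
def show():
    s,c,R=st(); print("t",round(s['time'],2),"tcp",c.round(4),"ft",s['ft_force'].round(1),"w",round(s['gripper_width'],4),"g",round(s['grip_force'],1),"q6",s['joint_positions'][5].round(2))
E
python3 -c "
from plan import *
plan([.5725,.126,.2]); print(dr(-70e-3,-20e-3),dr(-.07,-.11),dr(.042,-.14),dr(.042,-.06),dr(.042,.02))"
```

```text
slide cm [ 57.94 -43.64   5.64] twist [ -0.1  -0.1 -61.5]
[ 0.46810711 -0.21061773] [ 0.4565155  -0.29986814] [ 0.56371881 -0.34404338] [ 0.57402245 -0.26470968] [ 0.5843261  -0.18537599]
```

>>> move_arm --targets '[{"slide":[58,-43.6,0],"twist":[0,0,-61.5]},{"slide":[58,-43.6,0],"twist":[0,0,-61.5]},{"slide":[58,-43.6,0],"twist":[0,0,-61.5]},{"slide":[58,-43.6,0],"twist":[0,0,-61.5]},{"slide":[58,-43.6,0],"twist":[0,0,-61.5]},{"slide":[58,-43.6,0],"twist":[0,0,-61.5]},{"slide":[58,-43.6,0],"twist":[0,0,-61.5]},{"slide":[58,-43.6,0],"twist":[0,0,-61.5]}]' --jaw 0 --force 40

```text
time: 1.1
ee_pos: [0.4544, -0.0639, 0.2562]
tcp_rot: [0.0, 0.751, 0.66, -0.0]
ft_force: [-0.3, -1.4, -0.1]
gripper_width: 0.0855
grip_force: 0.0
```

```bash
python3 -c "
from plan import *
show();plan([.5725,.126,.2])"
```

```text
t 1.1 tcp [ 0.4544 -0.0639  0.2562] ft [-0.3 -1.4 -0.1] w 0.0855 g 0.0 q6 -0.18
slide cm [20.36  9.26  5.62] twist [ 0.  0. -0.]
```

>>> move_arm --targets '[{"slide":[20.4,9.3,5.6],"twist":[0,0,0]},{"slide":[20.4,9.3,5.6],"twist":[0,0,0]},{"slide":[20.4,9.3,5.6],"twist":[0,0,0]},{"slide":[20.4,9.3,5.6],"twist":[0,0,0]},{"slide":[20.4,9.3,5.6],"twist":[0,0,0]},{"slide":[20.4,9.3,5.6],"twist":[0,0,0]},{"slide":[20.4,9.3,5.6],"twist":[0,0,0]},{"slide":[20.4,9.3,5.6],"twist":[0,0,0]}]'

```text
time: 2.1
ee_pos: [0.5722, 0.1234, 0.2009]
tcp_rot: [0.0, 0.752, 0.659, 0.0]
ft_force: [0.7, 0.1, 1.5]
gripper_width: 0.0858
grip_force: 0.0
```

```bash
python3 -c "
from plan import *
show();plan([.5725,.126,.093])
im=robot.capture('side')[100:340,200:480]; cv2.imwrite('pics/s1.png',cv2.resize(im,None,fx=2.5,fy=2.5)[:,:,::-1])"
```

```text
t 2.1 tcp [0.5722 0.1234 0.2009] ft [0.7 0.1 1.5] w 0.0858 g 0.0 q6 0.21
slide cm [ 2.600e-01 -1.000e-02  1.079e+01] twist [ 0.  -0.  -0.1]
```

View pics/s1.png

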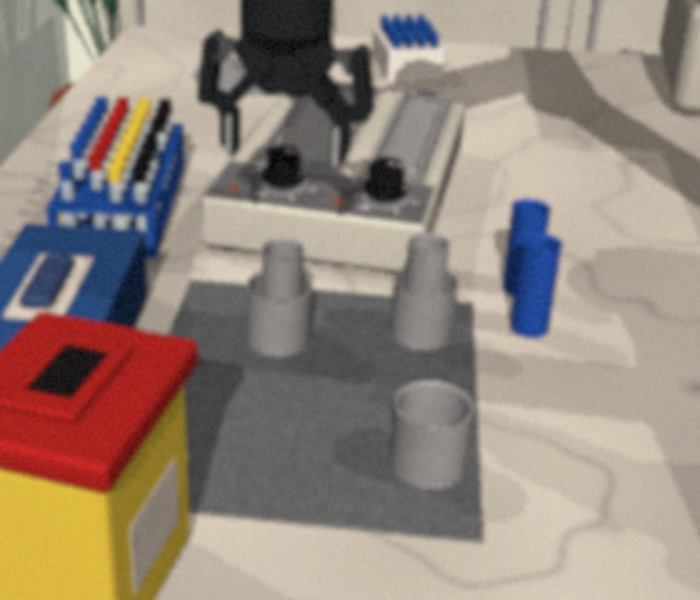

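The open fingers, at about (232,150) and (340,160) in the crop, straddle tall A at (283,245). Next I descend and grip.

>>> move_arm --targets '[{"slide":[0.1,0,5],"twist":[0,0,0]},{"slide":[0.1,0,8],"twist":[0,0,0]},{"slide":[0.1,0,10.7],"twist":[0,0,0]},{"slide":[0.1,0,10.7],"twist":[0,0,0]},{"slide":[0.1,0,10.7],"twist":[0,0,0]},{"slide":[0.1,0,10.7],"twist":[0,0,0]},{"slide":[0.1,0,10.7],"twist":[0,0,0]},{"slide":[0.1,0,10.7],"twist":[0,0,0]}]'

```text
time: 3.15
ee_pos: [0.5726, 0.1254, 0.0938]
tcp_rot: [0.0, 0.751, 0.66, 0.0]
ft_force: [0.5, 0.4, -0.2]
gripper_width: 0.0854
grip_force: 0.0
```

>>> move_arm --targets '[{"slide":[0,0,0],"twist":[0,0,0]},{"slide":[0,0,0],"twist":[0,0,0]},{"slide":[0,0,0],"twist":[0,0,0]},{"slide":[0,0,0],"twist":[0,0,0]},{"slide":[0,0,0],"twist":[0,0,0]},{"slide":[0,0,0],"twist":[0,0,0]},{"slide":[0,0,0],"twist":[0,0,0]},{"slide":[0,0,0],"twist":[0,0,0]}]' --jaw 1 --force 40

```text
time: 4.15
ee_pos: [0.5724, 0.1254, 0.0934]
tcp_rot: [0.0, 0.751, 0.66, 0.0]
ft_force: [-1.7, -0.2, 4.1]
gripper_width: 0.039
grip_force: 40.5
```

>>> move_arm --targets '[{"slide":[0,0,-4],"twist":[0,0,0]},{"slide":[0,0,-8],"twist":[0,0,0]},{"slide":[0,0,-12],"twist":[0,0,0]},{"slide":[0,0,-16],"twist":[0,0,0]},{"slide":[0,0,-18],"twist":[0,0,0]},{"slide":[0,0,-18],"twist":[0,0,0]},{"slide":[0,0,-18],"twist":[0,0,0]},{"slide":[0,0,-18],"twist":[0,0,0]}]'

```text
time: 5.15
ee_pos: [0.5719, 0.1254, 0.2716]
tcp_rot: [-0.001, 0.751, 0.66, -0.001]
ft_force: [0.4, -0.1, -1.3]
gripper_width: 0.0387
grip_force: 40.8
```

```bash
python3 -c "
from plan import *
show();plan([*dr(-.07,-.12),.21])"
```

```text
t 5.15 tcp [0.5719 0.1254 0.2716] ft [ 0.4 -0.1 -1.3] w 0.0387 g 40.8 q6 0.21
slide cm [-44.65  -5.93   6.21] twist [-0.2  0.  -0. ]
```

>>> move_arm --targets '[{"slide":[-44.6,-5.9,2],"twist":[0,0,0]},{"slide":[-44.6,-5.9,2],"twist":[0,0,0]},{"slide":[-44.6,-5.9,2],"twist":[0,0,0]},{"slide":[-44.6,-5.9,2],"twist":[0,0,0]},{"slide":[-44.6,-5.9,2],"twist":[0,0,0]},{"slide":[-44.6,-5.9,2],"twist":[0,0,0]},{"slide":[-44.6,-5.9,2],"twist":[0,0,0]},{"slide":[-44.6,-5.9,2],"twist":[0,0,0]}]'

```text
time: 6.15
ee_pos: [0.4546, -0.3124, 0.2519]
tcp_rot: [-0.001, 0.753, 0.658, -0.0]
ft_force: [0.3, -0.1, -0.9]
gripper_width: 0.0387
grip_force: 40.8
```

```bash
python3 -c "
from plan import *
show();plan([*dr(-.07,-.12),.18])"
```

```text
t 6.15 tcp [ 0.4546 -0.3124  0.2519] ft [ 0.3 -0.1 -0.9] w 0.0387 g 40.8 q6 -0.61
slide cm [0.27 0.04 7.19] twist [-0.1 -0.  -0.3]
```

>>> move_arm --targets '[{"slide":[0,0,3],"twist":[0,0,0]},{"slide":[0,0,5.5],"twist":[0,0,0]},{"slide":[0,0,7.2],"twist":[0,0,0]},{"slide":[0,0,7.2],"twist":[0,0,0]},{"slide":[0,0,7.2],"twist":[0,0,0]},{"slide":[0,0,7.2],"twist":[0,0,0]},{"slide":[0,0,7.2],"twist":[0,0,0]},{"slide":[0,0,7.2],"twist":[0,0,0]}]'

```text
time: 7.15
ee_pos: [0.4563, -0.3093, 0.1816]
tcp_rot: [0.0, 0.751, 0.66, 0.0]
ft_force: [0.1, 0.2, -1.4]
gripper_width: 0.0389
grip_force: 40.8
```

```bash
python3 -c "
from plan import *
show();plan([*dr(-.07,-.12),.158])
a=robot.capture('side')[80:230,250:430]; b=robot.capture('top')[150:270,350:510]
a=cv2.resize(a,(480,400),interpolation=cv2.INTER_CUBIC);b=cv2.resize(b,(533,400),interpolation=cv2.INTER_CUBIC)[:,:320] if 0 else cv2.resize(b,(320,240))
b=cv2.copyMakeBorder(b,0,160,0,0,0)
cv2.imwrite('pics/p1.png',np.hstack([a,b])[:,:,::-1])"
```

```text
t 7.15 tcp [ 0.4563 -0.3093  0.1816] ft [ 0.1  0.2 -1.4] w 0.0389 g 40.8 q6 -0.6
slide cm [-0.06 -0.1   2.36] twist [ 0.  0. -0.]
```

View pics/p1.png

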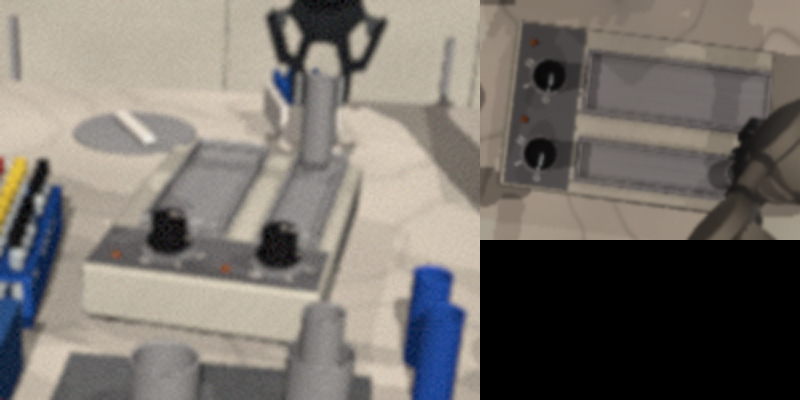

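Tall A hangs upright over the narrow row (crop 318,165). Before lowering I check the row centres against the dryer fit.

```bash
python3 -c "
from plan import *
for l in [(-.07,-.05),(.042,-.05)]:
    print(((proj('top',[*dr(*l),.07])-[225-.32,155-.32])*2.8).round(0))
print(((proj('side',[*dr(-.07,-.12),.07])-[250,80])*[480/180,400/150]).round(0))
"
```

```text
[[613. 226.]]
[[624. 117.]]
[[314. 173.]]
```

>>> move_arm --targets '[{"slide":[-0.1,-0.1,1],"twist":[0,0,0]},{"slide":[-0.1,-0.1,1.5],"twist":[0,0,0]},{"slide":[-0.1,-0.1,1.8],"twist":[0,0,0]},{"slide":[-0.1,-0.1,2],"twist":[0,0,0]},{"slide":[-0.1,-0.1,2.1],"twist":[0,0,0]},{"slide":[-0.1,-0.1,2.2],"twist":[0,0,0]},{"slide":[-0.1,-0.1,2.2],"twist":[0,0,0]},{"slide":[-0.1,-0.1,2.2],"twist":[0,0,0]}]'

```text
time: 8.25
ee_pos: [0.4552, -0.3101, 0.1594]
tcp_rot: [0.0, 0.751, 0.66, -0.0]
ft_force: [0.6, 0.1, -1.3]
gripper_width: 0.0391
grip_force: 40.8
```

>>> move_arm --targets '[{"slide":[0,0,0.05],"twist":[0,0,0]},{"slide":[0,0,0.1],"twist":[0,0,0]},{"slide":[0,0,0.15],"twist":[0,0,0]},{"slide":[0,0,0.2],"twist":[0,0,0]},{"slide":[0,0,0.2],"twist":[0,0,0]},{"slide":[0,0,0.2],"twist":[0,0,0]},{"slide":[0,0,0.2],"twist":[0,0,0]},{"slide":[0,0,0.2],"twist":[0,0,0]}]'

```text
time: 9.25
ee_pos: [0.4552, -0.3101, 0.1574]
tcp_rot: [0.0, 0.751, 0.66, -0.0]
ft_force: [-0.9, 0.3, 2.6]
gripper_width: 0.0388
grip_force: 41.0
```

Contact. I release and retreat.

>>> move_arm --targets '[{"slide":[0,0,0],"twist":[0,0,0]},{"slide":[0,0,0],"twist":[0,0,0]},{"slide":[0,0,0],"twist":[0,0,0]},{"slide":[0,0,0],"twist":[0,0,0]},{"slide":[0,0,-2],"twist":[0,0,0]},{"slide":[0,0,-5],"twist":[0,0,0]},{"slide":[0,0,-9],"twist":[0,0,0]},{"slide":[0,0,-12],"twist":[0,0,0]}]' --jaw 0

```text
time: 10.25
ee_pos: [0.4553, -0.3102, 0.279]
tcp_rot: [0.001, 0.751, 0.66, 0.0]
ft_force: [0.4, -0.5, 0.4]
gripper_width: 0.0852
grip_force: 0.0
```

```bash
python3 -c "
from plan import *
show();plan([.4427,.0935,.25])"
```

```text
t 10.25 tcp [ 0.4553 -0.3102  0.279 ] ft [ 0.4 -0.5  0.4] w 0.0852 g 0.0 q6 -0.61
slide cm [39.87 -6.47  2.86] twist [ 0.1  0.1 -0. ]
```

>>> move_arm --targets '[{"slide":[39.9,-6.5,3],"twist":[0,0,0]},{"slide":[39.9,-6.5,3],"twist":[0,0,0]},{"slide":[39.9,-6.5,3],"twist":[0,0,0]},{"slide":[39.9,-6.5,3],"twist":[0,0,0]},{"slide":[39.9,-6.5,3],"twist":[0,0,0]},{"slide":[39.9,-6.5,3],"twist":[0,0,0]},{"slide":[39.9,-6.5,3],"twist":[0,0,0]},{"slide":[39.9,-6.5,3],"twist":[0,0,0]}]'

```text
time: 11.25
ee_pos: [0.4418, 0.0958, 0.2472]
tcp_rot: [-0.0, 0.75, 0.661, -0.0]
ft_force: [0.6, -0.5, 0.3]
gripper_width: 0.0852
grip_force: 0.0
```

```bash
python3 -c "
from plan import *
show();plan([.4427,.0935,.12])
a=robot.capture('side')[80:320,250:440]; b=robot.capture('top')[150:270,225:505]
cv2.imwrite('pics/b1s.png',a[:,:,::-1])
a=cv2.resize(a,(238,300),interpolation=cv2.INTER_CUBIC);b=cv2.resize(b,(560,240),interpolation=cv2.INTER_CUBIC)
b=cv2.copyMakeBorder(b,0,60,0,0,0)
cv2.imwrite('pics/p2.png',np.hstack([a,b])[:,:,::-1])"
```

```text
t 11.25 tcp [0.4418 0.0958 0.2472] ft [ 0.6 -0.5  0.3] w 0.0852 g 0.0 q6 0.17
slide cm [-0.22  0.12 12.72] twist [-0.  -0.   0.2]
```

View pics/p2.png

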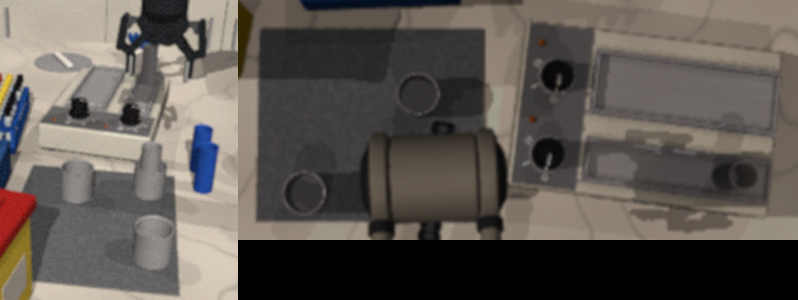

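Tall A stands in the narrow row at composite (743,175), and the wides are unmoved at (418,94) and (304,192). B is under the gripper. Next I descend and grip B.

>>> move_arm --targets '[{"slide":[-0.1,0.1,4],"twist":[0,0,0]},{"slide":[-0.1,0.1,8],"twist":[0,0,0]},{"slide":[-0.1,0.1,12],"twist":[0,0,0]},{"slide":[-0.1,0.1,14],"twist":[0,0,0]},{"slide":[-0.1,0.1,15.4],"twist":[0,0,0]},{"slide":[-0.1,0.1,15.4],"twist":[0,0,0]},{"slide":[-0.1,0.1,15.4],"twist":[0,0,0]},{"slide":[-0.1,0.1,15.4],"twist":[0,0,0]}]'

```text
time: 12.35
ee_pos: [0.4437, 0.0926, 0.094]
tcp_rot: [0.001, 0.752, 0.66, 0.001]
ft_force: [0.3, -0.4, 0.2]
gripper_width: 0.0856
grip_force: 0.0
```

>>> move_arm --targets '[{"slide":[0,0,0],"twist":[0,0,0]},{"slide":[0,0,0],"twist":[0,0,0]},{"slide":[0,0,0],"twist":[0,0,0]},{"slide":[0,0,0],"twist":[0,0,0]},{"slide":[0,0,0],"twist":[0,0,0]},{"slide":[0,0,0],"twist":[0,0,0]},{"slide":[0,0,0],"twist":[0,0,0]},{"slide":[0,0,0],"twist":[0,0,0]}]' --jaw 1 --force 40

```text
time: 13.35
ee_pos: [0.443, 0.0929, 0.0936]
tcp_rot: [0.0, 0.751, 0.66, -0.0]
ft_force: [-2.0, 0.5, 5.3]
gripper_width: 0.0388
grip_force: 39.8
```

>>> move_arm --targets '[{"slide":[0,0,-4],"twist":[0,0,0]},{"slide":[0,0,-8],"twist":[0,0,0]},{"slide":[0,0,-12],"twist":[0,0,0]},{"slide":[0,0,-16],"twist":[0,0,0]},{"slide":[0,0,-18],"twist":[0,0,0]},{"slide":[0,0,-18],"twist":[0,0,0]},{"slide":[0,0,-18],"twist":[0,0,0]},{"slide":[0,0,-18],"twist":[0,0,0]}]'

```text
time: 14.35
ee_pos: [0.4426, 0.0928, 0.272]
tcp_rot: [-0.001, 0.751, 0.66, -0.001]
ft_force: [0.1, -0.5, -2.2]
gripper_width: 0.0389
grip_force: 41.0
```

```bash
python3 -c "
from plan import *
show();plan([*dr(-.07,-.04),.235])"
```

```text
t 14.35 tcp [0.4426 0.0928 0.272 ] ft [ 0.1 -0.5 -2.2] w 0.0389 g 41.0 q6 0.17
slide cm [-31.76   6.46   3.7 ] twist [-0.1  0.  -0. ]
```

>>> move_arm --targets '[{"slide":[-31.8,6.5,3],"twist":[0,0,0]},{"slide":[-31.8,6.5,3],"twist":[0,0,0]},{"slide":[-31.8,6.5,3],"twist":[0,0,0]},{"slide":[-31.8,6.5,3],"twist":[0,0,0]},{"slide":[-31.8,6.5,3],"twist":[0,0,0]},{"slide":[-31.8,6.5,3],"twist":[0,0,0]},{"slide":[-31.8,6.5,3],"twist":[0,0,0]},{"slide":[-31.8,6.5,3],"twist":[0,0,0]}]'

```text
time: 15.35
ee_pos: [0.4664, -0.2293, 0.2431]
tcp_rot: [-0.001, 0.751, 0.66, 0.0]
ft_force: [-0.2, 0.9, -1.5]
gripper_width: 0.0388
grip_force: 40.9
```

```bash
python3 -c "
from plan import *
show();plan([*dr(-.07,-.04),.160])
a=robot.capture('side')[60:320,250:440]
cv2.imwrite('pics/p3.png',cv2.resize(a,None,fx=2,fy=2,interpolation=cv2.INTER_CUBIC)[:,:,::-1])"
```

```text
t 15.35 tcp [ 0.4664 -0.2293  0.2431] ft [-0.2  0.9 -1.5] w 0.0388 g 40.9 q6 -0.48
slide cm [-0.13 -0.07  8.31] twist [-0. -0.  0.]
```

View pics/p3.png

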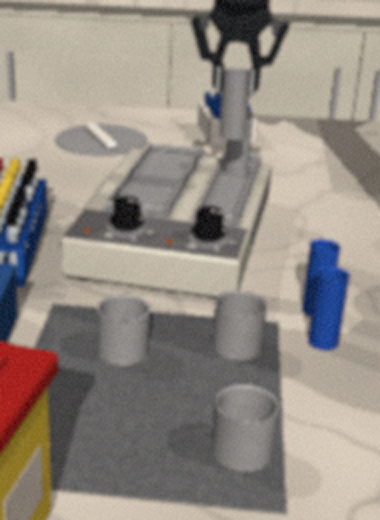

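Tall B is held alone at (236,105), and all three wides are still on the mat at (123,330), (240,325) and (244,428). I lower and release.

>>> move_arm --targets '[{"slide":[-0.1,-0.1,3],"twist":[0,0,0]},{"slide":[-0.1,-0.1,5],"twist":[0,0,0]},{"slide":[-0.1,-0.1,7],"twist":[0,0,0]},{"slide":[-0.1,-0.1,8],"twist":[0,0,0]},{"slide":[-0.1,-0.1,8.3],"twist":[0,0,0]},{"slide":[-0.1,-0.1,8.3],"twist":[0,0,0]},{"slide":[-0.1,-0.1,8.4],"twist":[0,0,0]},{"slide":[-0.1,-0.1,8.5],"twist":[0,0,0]}]'

```text
time: 16.4
ee_pos: [0.4655, -0.2319, 0.1587]
tcp_rot: [0.0, 0.751, 0.66, 0.0]
ft_force: [-0.7, 0.3, -1.1]
gripper_width: 0.0385
grip_force: 40.9
```

```bash
python3 -c "
from plan import *
show();plan([*dr(-.07,-.04),.157])"
```

```text
t 16.4 tcp [ 0.4655 -0.2319  0.1587] ft [-0.7  0.3 -1.1] w 0.0385 g 40.9 q6 -0.48
slide cm [ 0.14 -0.02  0.17] twist [ 0.  0. -0.]
```

Lower 1.5 mm more, release and rise.

>>> move_arm --targets '[{"slide":[0,0,0.05],"twist":[0,0,0]},{"slide":[0,0,0.1],"twist":[0,0,0]},{"slide":[0,0,0.15],"twist":[0,0,0]},{"slide":[0,0,0.15],"twist":[0,0,0]},{"slide":[0,0,0.15],"twist":[0,0,0]},{"slide":[0,0,0.15],"twist":[0,0,0]},{"slide":[0,0,0.15],"twist":[0,0,0]},{"slide":[0,0,0.15],"twist":[0,0,0]}]'

```text
time: 17.4
ee_pos: [0.4654, -0.2319, 0.1576]
tcp_rot: [0.0, 0.751, 0.66, -0.0]
ft_force: [-1.0, -0.0, 6.0]
gripper_width: 0.0387
grip_force: 41.6
```

>>> move_arm --targets '[{"slide":[0,0,0],"twist":[0,0,0]},{"slide":[0,0,0],"twist":[0,0,0]},{"slide":[0,0,0],"twist":[0,0,0]},{"slide":[0,0,0],"twist":[0,0,0]},{"slide":[0,0,-2],"twist":[0,0,0]},{"slide":[0,0,-5],"twist":[0,0,0]},{"slide":[0,0,-9],"twist":[0,0,0]},{"slide":[0,0,-12],"twist":[0,0,0]}]' --jaw 0

```text
time: 18.4
ee_pos: [0.4655, -0.2318, 0.2785]
tcp_rot: [0.001, 0.751, 0.66, 0.0]
ft_force: [1.1, 0.3, -1.1]
gripper_width: 0.0852
grip_force: 0.0
```

```bash
python3 -c "
from plan import *
show();plan([.573,.1255,.2])
b=robot.capture('top')[150:290,225:505]
cv2.imwrite('pics/p4.png',cv2.resize(b,None,fx=2.8,fy=2.8,interpolation=cv2.INTER_CUBIC)[:,:,::-1])"
```

```text
t 18.4 tcp [ 0.4655 -0.2318  0.2785] ft [ 1.1  0.3 -1.1] w 0.0852 g 0.0 q6 -0.48
slide cm [36.83  6.03  7.83] twist [ 0.1  0.  -0. ]
```

View pics/p4.png

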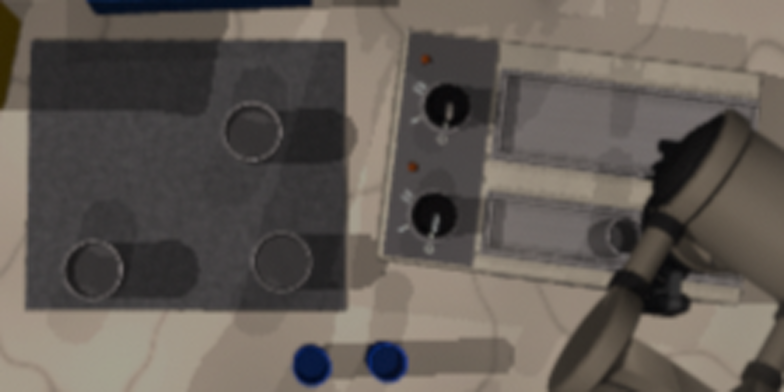

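Tall B stands in the row at (625,237). The wide rims are at (252,131), (282,261) and (93,269), effectively unchanged.

```bash
python3 -c "
from plan import *
for p in [(252,131),(282,261),(93,269)]: print(onz('top',(p[0]/2.8+225-.32,p[1]/2.8+150-.32),.063))
plan([.573,.1245,.2])"
```

```text
[0.57599466 0.12505527 0.063     ]
[0.44289063 0.09422568 0.063     ]
[0.43463562 0.28687298 0.063     ]
slide cm [36.81  5.87  8.14] twist [ 0.4  0.2 -0. ]
```

>>> move_arm --targets '[{"slide":[36.8,6,4],"twist":[0,0,0]},{"slide":[36.8,6,4],"twist":[0,0,0]},{"slide":[36.8,6,4],"twist":[0,0,0]},{"slide":[36.8,6,4],"twist":[0,0,0]},{"slide":[36.8,6,4],"twist":[0,0,0]},{"slide":[36.8,6,4],"twist":[0,0,0]},{"slide":[36.8,6,4],"twist":[0,0,0]},{"slide":[36.8,6,4],"twist":[0,0,0]}]'

```text
time: 19.45
ee_pos: [0.5722, 0.1254, 0.2363]
tcp_rot: [-0.0, 0.751, 0.66, -0.0]
ft_force: [0.0, -0.5, -1.1]
gripper_width: 0.0854
grip_force: 0.0
```

```bash
python3 -c "
from plan import *
show();plan([.573,.1245,.05])"
```

```text
t 19.45 tcp [0.5722 0.1254 0.2363] ft [ 0.  -0.5 -1.1] w 0.0854 g 0.0 q6 0.21
slide cm [-0.07  0.1  18.63] twist [-0.  0.  0.]
```

>>> move_arm --targets '[{"slide":[0,0.2,5],"twist":[0,0,0]},{"slide":[0,0.2,10],"twist":[0,0,0]},{"slide":[0,0.2,14],"twist":[0,0,0]},{"slide":[0,0.2,17],"twist":[0,0,0]},{"slide":[0,0.2,19],"twist":[0,0,0]},{"slide":[0,0.2,19],"twist":[0,0,0]},{"slide":[0,0.2,19],"twist":[0,0,0]},{"slide":[0,0.2,19],"twist":[0,0,0]}]'

```text
time: 20.45
ee_pos: [0.5752, 0.1248, 0.0481]
tcp_rot: [0.001, 0.752, 0.66, 0.001]
ft_force: [-0.0, -0.1, 0.1]
gripper_width: 0.0854
grip_force: 0.0
```

>>> move_arm --targets '[{"slide":[0,0,0],"twist":[0,0,0]},{"slide":[0,0,0],"twist":[0,0,0]},{"slide":[0,0,0],"twist":[0,0,0]},{"slide":[0,0,0],"twist":[0,0,0]},{"slide":[0,0,0],"twist":[0,0,0]},{"slide":[0,0,0],"twist":[0,0,0]},{"slide":[0,0,0],"twist":[0,0,0]},{"slide":[0,0,0],"twist":[0,0,0]}]' --jaw 1 --force 40

```text
time: 21.45
ee_pos: [0.5749, 0.1252, 0.0478]
tcp_rot: [0.001, 0.751, 0.66, 0.001]
ft_force: [-1.7, -1.6, 5.1]
gripper_width: 0.0603
grip_force: 43.3
```

>>> move_arm --targets '[{"slide":[0,0,-4],"twist":[0,0,0]},{"slide":[0,0,-8],"twist":[0,0,0]},{"slide":[0,0,-12],"twist":[0,0,0]},{"slide":[0,0,-16],"twist":[0,0,0]},{"slide":[0,0,-20],"twist":[0,0,0]},{"slide":[0,0,-23],"twist":[0,0,0]},{"slide":[0,0,-23],"twist":[0,0,0]},{"slide":[0,0,-23],"twist":[0,0,0]}]'

```text
time: 22.45
ee_pos: [0.5737, 0.1252, 0.2754]
tcp_rot: [-0.001, 0.751, 0.66, -0.001]
ft_force: [0.4, -0.3, -2.5]
gripper_width: 0.0599
grip_force: 44.2
```

```bash
python3 -c "
from plan import *
show();plan([*dr(.042,-.13),.25])"
```

```text
t 22.45 tcp [0.5737 0.1252 0.2754] ft [ 0.4 -0.3 -2.5] w 0.0599 g 44.2 q6 0.21
slide cm [-45.65   5.07   2.55] twist [-0.1  0.  -0. ]
```

>>> move_arm --targets '[{"slide":[-45.7,5.1,3],"twist":[0,0,0]},{"slide":[-45.7,5.1,3],"twist":[0,0,0]},{"slide":[-45.7,5.1,3],"twist":[0,0,0]},{"slide":[-45.7,5.1,3],"twist":[0,0,0]},{"slide":[-45.7,5.1,3],"twist":[0,0,0]},{"slide":[-45.7,5.1,3],"twist":[0,0,0]},{"slide":[-45.7,5.1,3],"twist":[0,0,0]},{"slide":[-45.7,5.1,3],"twist":[0,0,0]}]'

```text
time: 23.45
ee_pos: [0.5643, -0.3378, 0.2437]
tcp_rot: [-0.002, 0.753, 0.658, -0.001]
ft_force: [0.6, -0.0, -0.6]
gripper_width: 0.0598
grip_force: 44.1
```

```bash
python3 -c "
from plan import *
show();plan([*dr(.042,-.13),.117])"
```

```text
t 23.45 tcp [ 0.5643 -0.3378  0.2437] ft [ 0.6 -0.  -0.6] w 0.0598 g 44.1 q6 -0.52
slide cm [ 0.35  0.07 12.67] twist [-0.2 -0.1 -0.2]
```

>>> move_arm --targets '[{"slide":[0,0,4],"twist":[0,0,0]},{"slide":[0,0,8],"twist":[0,0,0]},{"slide":[0,0,11],"twist":[0,0,0]},{"slide":[0,0,12],"twist":[0,0,0]},{"slide":[0,0,12.5],"twist":[0,0,0]},{"slide":[0,0,12.5],"twist":[0,0,0]},{"slide":[0,0,12.6],"twist":[0,0,0]},{"slide":[0,0,12.6],"twist":[0,0,0]}]'

```text
time: 24.45
ee_pos: [0.5662, -0.3348, 0.1216]
tcp_rot: [0.001, 0.751, 0.66, 0.0]
ft_force: [0.7, 0.0, -1.4]
gripper_width: 0.0601
grip_force: 44.1
```

```bash
python3 -c "
from plan import *
show();plan([*dr(.042,-.13),.114])"
```

```text
t 24.45 tcp [ 0.5662 -0.3348  0.1216] ft [ 0.7  0.  -1.4] w 0.0601 g 44.1 q6 -0.52
slide cm [ 0.05 -0.12  0.76] twist [ 0.1  0.  -0. ]
```

>>> move_arm --targets '[{"slide":[0,-0.1,0.3],"twist":[0,0,0]},{"slide":[0,-0.1,0.5],"twist":[0,0,0]},{"slide":[0,-0.1,0.6],"twist":[0,0,0]},{"slide":[0,-0.1,0.65],"twist":[0,0,0]},{"slide":[0,-0.1,0.7],"twist":[0,0,0]},{"slide":[0,-0.1,0.7],"twist":[0,0,0]},{"slide":[0,-0.1,0.7],"twist":[0,0,0]},{"slide":[0,-0.1,0.7],"twist":[0,0,0]}]'

```text
time: 25.45
ee_pos: [0.5648, -0.3345, 0.1149]
tcp_rot: [0.0, 0.751, 0.66, -0.0]
ft_force: [-4.7, 1.7, 6.7]
gripper_width: 0.0603
grip_force: 44.7
```

>>> move_arm --targets '[{"slide":[0,0,0],"twist":[0,0,0]},{"slide":[0,0,0],"twist":[0,0,0]},{"slide":[0,0,0],"twist":[0,0,0]},{"slide":[0,0,0],"twist":[0,0,0]},{"slide":[0,0,-3],"twist":[0,0,0]},{"slide":[0,0,-7],"twist":[0,0,0]},{"slide":[0,0,-12],"twist":[0,0,0]},{"slide":[0,0,-16],"twist":[0,0,0]}]' --jaw 0

```text
time: 26.45
ee_pos: [0.565, -0.3346, 0.276]
tcp_rot: [0.001, 0.751, 0.66, 0.0]
ft_force: [1.0, 0.7, -0.8]
gripper_width: 0.0852
grip_force: 0.0
```

```bash
python3 -c "
from plan import *
show();plan([.443,.0943,.24])"
```

```text
t 26.45 tcp [ 0.565  -0.3346  0.276 ] ft [ 1.   0.7 -0.8] w 0.0852 g 0.0 q6 -0.52
slide cm [ 40.95 -17.65   3.54] twist [ 0.1  0.1 -0. ]
```

>>> move_arm --targets '[{"slide":[40.9,-17.6,3.5],"twist":[0,0,0]},{"slide":[40.9,-17.6,3.5],"twist":[0,0,0]},{"slide":[40.9,-17.6,3.5],"twist":[0,0,0]},{"slide":[40.9,-17.6,3.5],"twist":[0,0,0]},{"slide":[40.9,-17.6,3.5],"twist":[0,0,0]},{"slide":[40.9,-17.6,3.5],"twist":[0,0,0]},{"slide":[40.9,-17.6,3.5],"twist":[0,0,0]},{"slide":[40.9,-17.6,3.5],"twist":[0,0,0]}]'

```text
time: 27.45
ee_pos: [0.4418, 0.0969, 0.2388]
tcp_rot: [-0.0, 0.75, 0.662, -0.0]
ft_force: [-0.2, -0.0, -0.4]
gripper_width: 0.0853
grip_force: 0.0
```

```bash
python3 -c "
from plan import *
show();plan([.443,.0943,.046])
a=robot.capture('side')[80:320,250:440]; b=robot.capture('top')[150:270,225:505]
a=cv2.resize(a,(238,300),interpolation=cv2.INTER_CUBIC);b=cv2.resize(b,(560,240),interpolation=cv2.INTER_CUBIC)
b=cv2.copyMakeBorder(b,0,60,0,0,0)
cv2.imwrite('pics/p5.png',np.hstack([a,b])[:,:,::-1])
print((proj('side',[.443,.0943,.063])-[250,80])*1.25)"
```

```text
t 27.45 tcp [0.4418 0.0969 0.2388] ft [-0.2 -0.  -0.4] w 0.0853 g 0.0 q6 0.17
slide cm [-0.25  0.16 19.28] twist [-0.  -0.   0.2]
[[149.08298109 162.94918075]]
```

View pics/p5.png

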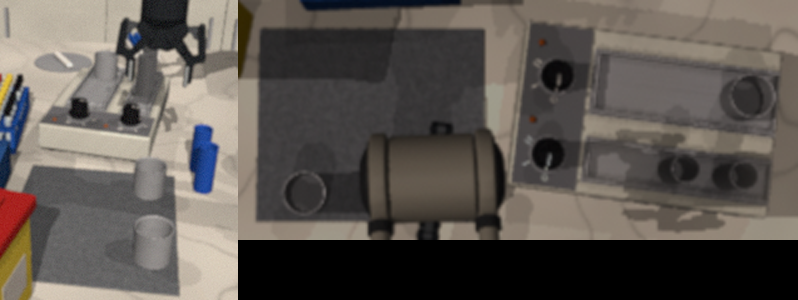

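Wide A stands in the wide row at (751,97), with the talls at (678,170) and (742,175). B's rim in the side view is at (149,163), as predicted. Next is B.

>>> move_arm --targets '[{"slide":[-0.1,0.1,5],"twist":[0,0,0]},{"slide":[-0.1,0.1,10],"twist":[0,0,0]},{"slide":[-0.1,0.1,14],"twist":[0,0,0]},{"slide":[-0.1,0.1,17],"twist":[0,0,0]},{"slide":[-0.1,0.1,19.2],"twist":[0,0,0]},{"slide":[-0.1,0.1,19.2],"twist":[0,0,0]},{"slide":[-0.1,0.1,19.2],"twist":[0,0,0]},{"slide":[-0.1,0.1,19.2],"twist":[0,0,0]}]'

```text
time: 28.55
ee_pos: [0.445, 0.0924, 0.0478]
tcp_rot: [0.001, 0.752, 0.66, 0.001]
ft_force: [0.8, -0.0, -0.0]
gripper_width: 0.0856
grip_force: 0.0
```

>>> move_arm --targets '[{"slide":[0,0,0],"twist":[0,0,0]},{"slide":[0,0,0],"twist":[0,0,0]},{"slide":[0,0,0],"twist":[0,0,0]},{"slide":[0,0,0],"twist":[0,0,0]},{"slide":[0,0,0],"twist":[0,0,0]},{"slide":[0,0,0],"twist":[0,0,0]},{"slide":[0,0,0],"twist":[0,0,0]},{"slide":[0,0,0],"twist":[0,0,0]}]' --jaw 1 --force 40

```text
time: 29.55
ee_pos: [0.4443, 0.0927, 0.0478]
tcp_rot: [0.0, 0.751, 0.66, 0.0]
ft_force: [-2.7, -1.4, 9.3]
gripper_width: 0.0617
grip_force: 41.7
```

>>> move_arm --targets '[{"slide":[0,0,-4],"twist":[0,0,0]},{"slide":[0,0,-8],"twist":[0,0,0]},{"slide":[0,0,-12],"twist":[0,0,0]},{"slide":[0,0,-16],"twist":[0,0,0]},{"slide":[0,0,-20],"twist":[0,0,0]},{"slide":[0,0,-23],"twist":[0,0,0]},{"slide":[0,0,-23],"twist":[0,0,0]},{"slide":[0,0,-23],"twist":[0,0,0]}]'

```text
time: 30.55
ee_pos: [0.4435, 0.0928, 0.2758]
tcp_rot: [-0.0, 0.751, 0.66, -0.001]
ft_force: [-0.2, -0.7, -2.0]
gripper_width: 0.0617
grip_force: 44.4
```

```bash
python3 -c "
from plan import *
show();plan([*dr(.042,-.05),.245])"
```

```text
t 30.55 tcp [0.4435 0.0928 0.2758] ft [-0.2 -0.7 -2. ] w 0.0617 g 44.4 q6 0.17
slide cm [-32.76  17.57   3.07] twist [-0.1  0.  -0. ]
```

>>> move_arm --targets '[{"slide":[-32.8,17.6,3],"twist":[0,0,0]},{"slide":[-32.8,17.6,3],"twist":[0,0,0]},{"slide":[-32.8,17.6,3],"twist":[0,0,0]},{"slide":[-32.8,17.6,3],"twist":[0,0,0]},{"slide":[-32.8,17.6,3],"twist":[0,0,0]},{"slide":[-32.8,17.6,3],"twist":[0,0,0]},{"slide":[-32.8,17.6,3],"twist":[0,0,0]},{"slide":[-32.8,17.6,3],"twist":[0,0,0]}]'

```text
time: 31.55
ee_pos: [0.5756, -0.2548, 0.2448]
tcp_rot: [-0.002, 0.752, 0.66, -0.0]
ft_force: [-0.3, -0.4, -1.0]
gripper_width: 0.0619
grip_force: 44.4
```

```bash
python3 -c "
from plan import *
show();plan([*dr(.042,-.05),.119])
a=robot.capture('side')[60:230,250:430]
cv2.imwrite('pics/p6.png',cv2.resize(a,None,fx=3,fy=3,interpolation=cv2.INTER_CUBIC)[:,:,::-1])"
```

```text
t 31.55 tcp [ 0.5756 -0.2548  0.2448] ft [-0.3 -0.4 -1. ] w 0.0619 g 44.4 q6 -0.41
slide cm [-0.02  0.02 12.58] twist [-0.2 -0.1 -0.1]
```

View pics/p6.png

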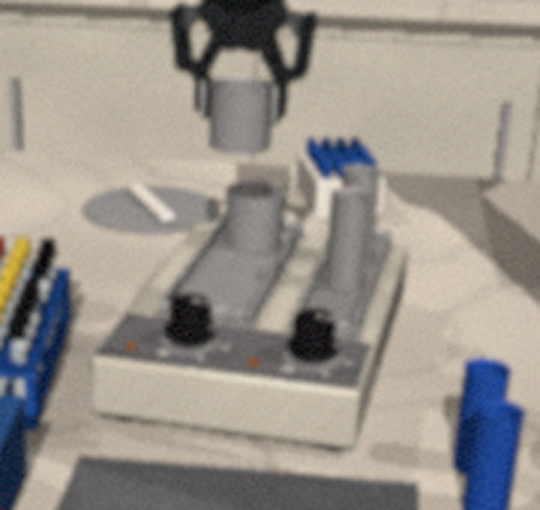

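Wide B hangs nearly level at (240,115), and wide A stands at (255,215). I lower B.

>>> move_arm --targets '[{"slide":[0,0,4],"twist":[0,0,0]},{"slide":[0,0,8],"twist":[0,0,0]},{"slide":[0,0,11],"twist":[0,0,0]},{"slide":[0,0,12],"twist":[0,0,0]},{"slide":[0,0,12.5],"twist":[0,0,0]},{"slide":[0,0,12.6],"twist":[0,0,0]},{"slide":[0,0,12.6],"twist":[0,0,0]},{"slide":[0,0,12.6],"twist":[0,0,0]}]'

```text
time: 32.6
ee_pos: [0.5765, -0.2555, 0.1216]
tcp_rot: [0.001, 0.751, 0.66, 0.0]
ft_force: [0.6, -0.3, -1.4]
gripper_width: 0.0615
grip_force: 44.4
```

```bash
python3 -c "
from plan import *
show();plan([*dr(.042,-.05),.1145])"
```

```text
t 32.6 tcp [ 0.5765 -0.2555  0.1216] ft [ 0.6 -0.3 -1.4] w 0.0615 g 44.4 q6 -0.41
slide cm [ 0.06 -0.13  0.71] twist [ 0.1  0.  -0. ]
```

>>> move_arm --targets '[{"slide":[0,0,0.3],"twist":[0,0,0]},{"slide":[0,0,0.5],"twist":[0,0,0]},{"slide":[0,0,0.55],"twist":[0,0,0]},{"slide":[0,0,0.6],"twist":[0,0,0]},{"slide":[0,0,0.65],"twist":[0,0,0]},{"slide":[0,0,0.65],"twist":[0,0,0]},{"slide":[0,0,0.65],"twist":[0,0,0]},{"slide":[0,0,0.65],"twist":[0,0,0]}]'

```text
time: 33.6
ee_pos: [0.5761, -0.2553, 0.1148]
tcp_rot: [0.0, 0.751, 0.66, -0.0]
ft_force: [-3.1, 1.4, 6.6]
gripper_width: 0.0612
grip_force: 44.8
```

>>> move_arm --targets '[{"slide":[0,0,0],"twist":[0,0,0]},{"slide":[0,0,0],"twist":[0,0,0]},{"slide":[0,0,0],"twist":[0,0,0]},{"slide":[0,0,0],"twist":[0,0,0]},{"slide":[0,0,-3],"twist":[0,0,0]},{"slide":[0,0,-7],"twist":[0,0,0]},{"slide":[0,0,-12],"twist":[0,0,0]},{"slide":[0,0,-16],"twist":[0,0,0]}]' --jaw 0

```text
time: 34.6
ee_pos: [0.5764, -0.2554, 0.2765]
tcp_rot: [0.001, 0.751, 0.66, 0.0]
ft_force: [-0.2, -0.0, 0.1]
gripper_width: 0.0854
grip_force: 0.0
```

```bash
python3 -c "
from plan import *
show();plan([.4341,.287,.24])
# check wide C now
b=robot.capture('top')[200:290,225:305]; cv2.imwrite('pics/c.png',b[:,:,::-1])
old=cv2.imread('pics/top0.png')[200:290,225:305]
print('diff',np.abs(b.astype(int)-old[:,:,::-1]).mean())"
```

```text
t 34.6 tcp [ 0.5764 -0.2554  0.2765] ft [-0.2 -0.   0.1] w 0.0854 g 0.0 q6 -0.41
slide cm [ 51.94 -21.13   3.58] twist [ 0.1  0.  -0. ]
diff 8.580092592592592
```

```bash
python3 -c "
from plan import *
o=cv2.imread('pics/top0.png')[:,:,::-1]; n=robot.capture('top')
for c in [(258,246)]:
    t=o[c[1]-16:c[1]+17,c[0]-16:c[0]+17].copy(); r=cv2.matchTemplate(n[160:300,180:400].copy(),t,cv2.TM_CCOEFF_NORMED); _,v,_,l=cv2.minMaxLoc(r); print(v,l[0]+196,l[1]+176)
"
```

```text
0.9994062781333923 258 246
```

>>> move_arm --targets '[{"slide":[51.9,-21.1,2],"twist":[0,0,0]},{"slide":[51.9,-21.1,2],"twist":[0,0,0]},{"slide":[51.9,-21.1,2],"twist":[0,0,0]},{"slide":[51.9,-21.1,2],"twist":[0,0,0]},{"slide":[51.9,-21.1,2],"twist":[0,0,0]},{"slide":[51.9,-21.1,2],"twist":[0,0,0]},{"slide":[51.9,-21.1,2],"twist":[0,0,0]},{"slide":[51.9,-21.1,2],"twist":[0,0,0]}]'

```text
time: 35.7
ee_pos: [0.4485, 0.2298, 0.2559]
tcp_rot: [0.0, 0.751, 0.66, -0.0]
ft_force: [0.9, -0.3, -0.5]
gripper_width: 0.0856
grip_force: 0.0
```

```bash
python3 -c "
from plan import *
show();plan([.4341,.287,.24])
a=robot.capture('side')[80:320,250:440]; b=robot.capture('top')[150:270,225:505]
a=cv2.resize(a,(238,300),interpolation=cv2.INTER_CUBIC);b=cv2.resize(b,(560,240),interpolation=cv2.INTER_CUBIC)
b=cv2.copyMakeBorder(b,0,60,0,0,0)
cv2.imwrite('pics/p7.png',np.hstack([a,b])[:,:,::-1])
print((proj('side',[.434,.287,.063])-[250,80])*1.25)"
```

```text
t 35.7 tcp [0.4485 0.2298 0.2559] ft [ 0.9 -0.3 -0.5] w 0.0856 g 0.0 q6 0.45
slide cm [ 5.49 -2.17  1.59] twist [-0.  0. -0.]
[[152.78967128 225.08822716]]
```

View pics/p7.png

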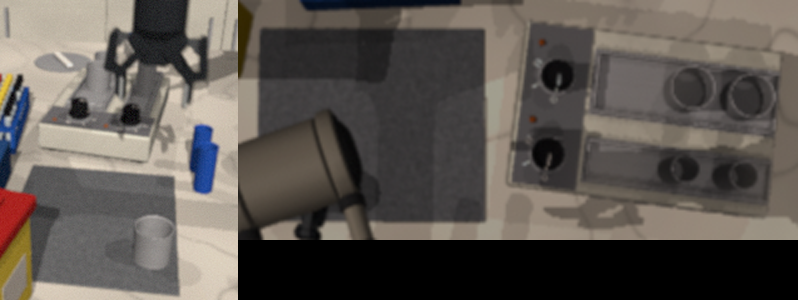

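Wide B stands in the row at (690,88), clear of A at (749,97). C is unmoved, with its rim at (153,225) in the side view. Next is C.

>>> move_arm --targets '[{"slide":[5.4,-2.2,1],"twist":[0,0,0]},{"slide":[5.4,-2.2,5],"twist":[0,0,0]},{"slide":[5.4,-2.2,10],"twist":[0,0,0]},{"slide":[5.4,-2.2,14],"twist":[0,0,0]},{"slide":[5.4,-2.2,16],"twist":[0,0,0]},{"slide":[5.4,-2.2,16],"twist":[0,0,0]},{"slide":[5.4,-2.2,16],"twist":[0,0,0]},{"slide":[5.4,-2.2,16],"twist":[0,0,0]}]'

```text
time: 36.8
ee_pos: [0.4354, 0.2845, 0.0976]
tcp_rot: [0.0, 0.751, 0.66, 0.001]
ft_force: [0.1, -0.5, -0.4]
gripper_width: 0.0853
grip_force: 0.0
```

```bash
python3 -c "
from plan import *
show();plan([.4341,.287,.0475])"
```

```text
t 36.8 tcp [0.4354 0.2845 0.0976] ft [ 0.1 -0.5 -0.4] w 0.0853 g 0.0 q6 0.56
slide cm [ 0.22 -0.17  5.01] twist [ 0.1 -0.1 -0. ]
```

>>> move_arm --targets '[{"slide":[0.2,-0.1,2],"twist":[0,0,0]},{"slide":[0.2,-0.1,4],"twist":[0,0,0]},{"slide":[0.2,-0.1,5],"twist":[0,0,0]},{"slide":[0.2,-0.1,5],"twist":[0,0,0]},{"slide":[0.2,-0.1,5],"twist":[0,0,0]},{"slide":[0.2,-0.1,5],"twist":[0,0,0]},{"slide":[0.2,-0.1,5],"twist":[0,0,0]},{"slide":[0.2,-0.1,5],"twist":[0,0,0]}]'

```text
time: 37.8
ee_pos: [0.434, 0.2866, 0.0466]
tcp_rot: [0.0, 0.751, 0.66, 0.0]
ft_force: [0.9, -0.5, -0.7]
gripper_width: 0.0856
grip_force: 0.0
```

>>> move_arm --targets '[{"slide":[0,0,0],"twist":[0,0,0]},{"slide":[0,0,0],"twist":[0,0,0]},{"slide":[0,0,0],"twist":[0,0,0]},{"slide":[0,0,0],"twist":[0,0,0]},{"slide":[0,0,0],"twist":[0,0,0]},{"slide":[0,0,0],"twist":[0,0,0]},{"slide":[0,0,0],"twist":[0,0,0]},{"slide":[0,0,0],"twist":[0,0,0]}]' --jaw 1 --force 40

```text
time: 38.8
ee_pos: [0.4339, 0.2866, 0.0469]
tcp_rot: [0.0, 0.751, 0.66, 0.0]
ft_force: [-2.0, -1.1, 4.7]
gripper_width: 0.0616
grip_force: 43.2
```

>>> move_arm --targets '[{"slide":[0,0,-4],"twist":[0,0,0]},{"slide":[0,0,-8],"twist":[0,0,0]},{"slide":[0,0,-12],"twist":[0,0,0]},{"slide":[0,0,-16],"twist":[0,0,0]},{"slide":[0,0,-20],"twist":[0,0,0]},{"slide":[0,0,-23],"twist":[0,0,0]},{"slide":[0,0,-23],"twist":[0,0,0]},{"slide":[0,0,-23],"twist":[0,0,0]}]'

```text
time: 39.8
ee_pos: [0.4333, 0.2863, 0.275]
tcp_rot: [-0.0, 0.751, 0.66, -0.001]
ft_force: [-0.3, 0.4, -2.2]
gripper_width: 0.0617
grip_force: 44.5
```

```bash
python3 -c "
from plan import *
show();plan([*dr(.042,.03),.245])"
```

```text
t 39.8 tcp [0.4333 0.2863 0.275 ] ft [-0.3  0.4 -2.2] w 0.0617 g 44.5 q6 0.57
slide cm [-43.82  21.07   3.02] twist [-0.1  0.1 -0. ]
```

>>> move_arm --targets '[{"slide":[-43.8,21.1,2],"twist":[0,0,0]},{"slide":[-43.8,21.1,2],"twist":[0,0,0]},{"slide":[-43.8,21.1,2],"twist":[0,0,0]},{"slide":[-43.8,21.1,2],"twist":[0,0,0]},{"slide":[-43.8,21.1,2],"twist":[0,0,0]},{"slide":[-43.8,21.1,2],"twist":[0,0,0]},{"slide":[-43.8,21.1,2],"twist":[0,0,0]},{"slide":[-43.8,21.1,2],"twist":[0,0,0]}]'

```text
time: 40.8
ee_pos: [0.5862, -0.1774, 0.2539]
tcp_rot: [-0.002, 0.752, 0.659, -0.001]
ft_force: [0.0, 0.4, -1.0]
gripper_width: 0.0613
grip_force: 44.5
```

```bash
python3 -c "
from plan import *
show();plan([*dr(.042,.03),.2])"
```

```text
t 40.8 tcp [ 0.5862 -0.1774  0.2539] ft [ 0.   0.4 -1. ] w 0.0613 g 44.5 q6 -0.29
slide cm [ 0.18 -0.06  5.39] twist [-0.2 -0.1 -0.1]
```

>>> move_arm --targets '[{"slide":[0,0,4],"twist":[0,0,0]},{"slide":[0,0,8],"twist":[0,0,0]},{"slide":[0,0,11],"twist":[0,0,0]},{"slide":[0,0,12.5],"twist":[0,0,0]},{"slide":[0,0,13.3],"twist":[0,0,0]},{"slide":[0,0,13.3],"twist":[0,0,0]},{"slide":[0,0,13.3],"twist":[0,0,0]},{"slide":[0,0,13.3],"twist":[0,0,0]}]'

```text
time: 41.8
ee_pos: [0.587, -0.1752, 0.1245]
tcp_rot: [0.001, 0.751, 0.66, 0.0]
ft_force: [-0.5, 0.6, -1.4]
gripper_width: 0.0614
grip_force: 44.5
```

```bash
python3 -c "
from plan import *
show();plan([*dr(.042,.03),.114])"
```

```text
t 41.8 tcp [ 0.587  -0.1752  0.1245] ft [-0.5  0.6 -1.4] w 0.0614 g 44.5 q6 -0.29
slide cm [-0.04 -0.13  1.05] twist [ 0.1  0.  -0. ]
```

>>> move_arm --targets '[{"slide":[0,-0.1,0.5],"twist":[0,0,0]},{"slide":[0,-0.1,0.7],"twist":[0,0,0]},{"slide":[0,-0.1,0.8],"twist":[0,0,0]},{"slide":[0,-0.1,0.9],"twist":[0,0,0]},{"slide":[0,-0.1,0.95],"twist":[0,0,0]},{"slide":[0,-0.1,1],"twist":[0,0,0]},{"slide":[0,-0.1,1],"twist":[0,0,0]},{"slide":[0,-0.1,1],"twist":[0,0,0]}]'

```text
time: 42.8
ee_pos: [0.5855, -0.1749, 0.1139]
tcp_rot: [0.0, 0.751, 0.66, 0.0]
ft_force: [-2.3, 0.7, 4.0]
gripper_width: 0.0614
grip_force: 44.8
```

>>> move_arm --targets '[{"slide":[0,0,0],"twist":[0,0,0]},{"slide":[0,0,0],"twist":[0,0,0]},{"slide":[0,0,0],"twist":[0,0,0]},{"slide":[0,0,0],"twist":[0,0,0]},{"slide":[0,0,-3],"twist":[0,0,0]},{"slide":[0,0,-7],"twist":[0,0,0]},{"slide":[0,0,-10],"twist":[0,0,0]},{"slide":[0,0,-10],"twist":[0,0,0]}]' --jaw 0

```text
time: 43.8
ee_pos: [0.5867, -0.1754, 0.2161]
tcp_rot: [0.003, 0.751, 0.66, 0.001]
ft_force: [0.2, -0.4, -0.9]
gripper_width: 0.085
grip_force: 0.0
```

```bash
python3 -c "
from plan import *
show();print(dr(.042,.134),dr(-.07,.134))
plan([*dr(.042,.134),.16])"
```

```text
t 43.8 tcp [ 0.5867 -0.1754  0.2161] ft [ 0.2 -0.4 -0.9] w 0.085 g 0.0 q6 -0.29
[ 0.5990088  -0.07232548] [ 0.48794163 -0.05790037]
slide cm [10.39 -0.14  5.6 ] twist [ 0.3  0.1 -0. ]
```

>>> move_arm --targets '[{"slide":[5,0,0],"twist":[0,0,0]},{"slide":[10.3,0,0],"twist":[0,0,0]},{"slide":[10.3,0,2],"twist":[0,0,0]},{"slide":[10.3,0,5],"twist":[0,0,0]},{"slide":[10.3,0,5.6],"twist":[0,0,0]},{"slide":[10.3,0,5.6],"twist":[0,0,0]},{"slide":[10.3,0,5.6],"twist":[0,0,0]},{"slide":[10.3,0,5.6],"twist":[0,0,0]}]'

```text
time: 44.8
ee_pos: [0.5993, -0.073, 0.1584]
tcp_rot: [0.001, 0.752, 0.66, 0.001]
ft_force: [0.6, -0.8, 1.0]
gripper_width: 0.0856
grip_force: 0.0
```

```bash
python3 -c "
from plan import *
show()
plan([.5985,-.0724,.110])"
```

```text
t 44.8 tcp [ 0.5993 -0.073   0.1584] ft [ 0.6 -0.8  1. ] w 0.0856 g 0.0 q6 -0.12
slide cm [ 0.05 -0.1   4.84] twist [ 0.1  0.  -0. ]
```

>>> move_arm --targets '[{"slide":[0,-0.1,1.5],"twist":[0,0,0]},{"slide":[0,-0.1,3],"twist":[0,0,0]},{"slide":[0,-0.1,4],"twist":[0,0,0]},{"slide":[0,-0.1,4.7],"twist":[0,0,0]},{"slide":[0,-0.1,4.7],"twist":[0,0,0]},{"slide":[0,-0.1,4.7],"twist":[0,0,0]},{"slide":[0,-0.1,4.7],"twist":[0,0,0]},{"slide":[0,-0.1,4.7],"twist":[0,0,0]}]'

```text
time: 45.8
ee_pos: [0.598, -0.0727, 0.1108]
tcp_rot: [0.0, 0.751, 0.66, 0.0]
ft_force: [0.1, -0.3, -0.7]
gripper_width: 0.0854
grip_force: 0.0
```

>>> move_arm --targets '[{"slide":[0,0,0],"twist":[0,0,0]},{"slide":[0,0,0],"twist":[0,0,0]},{"slide":[0,0,0],"twist":[0,0,0]},{"slide":[0,0,0],"twist":[0,0,0]},{"slide":[0,0,0],"twist":[0,0,0]},{"slide":[0,0,0],"twist":[0,0,0]},{"slide":[0,0,0],"twist":[0,0,0]},{"slide":[0,0,0],"twist":[0,0,0]}]' --jaw 1 --force 50

```text
time: 46.8
ee_pos: [0.5982, -0.0727, 0.1108]
tcp_rot: [0.0, 0.751, 0.66, 0.0]
ft_force: [1.3, 1.1, 4.7]
gripper_width: 0.0341
grip_force: 49.8
```

```bash
python3 -c "
from plan import *
show()"
```

```text
t 46.8 tcp [ 0.5982 -0.0727  0.1108] ft [1.3 1.1 4.7] w 0.0341 g 49.8 q6 -0.12
```

>>> move_arm --targets '[{"slide":[0,0,0.2],"twist":[0,0,0]},{"slide":[0,0,0.3],"twist":[0,0,0]},{"slide":[0,0,0.4],"twist":[0,0,0]},{"slide":[0,0,0.5],"twist":[0,0,0]},{"slide":[0,0,0.6],"twist":[0,0,0]},{"slide":[0,0,0.7],"twist":[0,0,0]},{"slide":[0,0,0.7],"twist":[0,0,0]},{"slide":[0,0,0.7],"twist":[0,0,0]}]'

```text
time: 47.8
ee_pos: [0.5982, -0.0727, 0.1043]
tcp_rot: [0.001, 0.751, 0.66, 0.0]
ft_force: [-0.7, -0.5, 8.8]
gripper_width: 0.0342
grip_force: 50.0
```

>>> move_arm --targets '[{"slide":[0,0,0.1],"twist":[0,0,0]},{"slide":[0,0,0.1],"twist":[0,0,10]},{"slide":[0,0,0.1],"twist":[0,0,20]},{"slide":[0,0,0.1],"twist":[0,0,30]},{"slide":[0,0,0.1],"twist":[0,0,40]},{"slide":[0,0,0.1],"twist":[0,0,50]},{"slide":[0,0,0.1],"twist":[0,0,60]},{"slide":[0,0,0.1],"twist":[0,0,60]}]'

```text
time: 48.8
ee_pos: [0.6002, -0.0741, 0.1043]
tcp_rot: [0.002, 0.981, 0.195, 0.003]
ft_force: [5.4, -3.7, 8.7]
gripper_width: 0.0341
grip_force: 50.3
```

```bash
python3 -c "
from plan import *
show(); print(robot.state()['moment'].round(2)); plan([.5982,-.0727,.1036],22.6)"
```

```text
t 48.8 tcp [ 0.6002 -0.0741  0.1043] ft [ 5.4 -3.7  8.7] w 0.0341 g 50.3 q6 0.93
[-0.61 -0.69  0.02]
slide cm [-0.13 -0.2   0.07] twist [ 0.3 -0.3 -0.1]
```

>>> move_arm --targets '[{"slide":[0,0,0],"twist":[0,0,0]},{"slide":[0,0,0],"twist":[0,0,0]},{"slide":[0,0,-0.2],"twist":[0,0,0]},{"slide":[0,0,-0.4],"twist":[0,0,0]},{"slide":[0,0,-0.6],"twist":[0,0,0]},{"slide":[0,0,-0.7],"twist":[0,0,0]},{"slide":[0,0,-0.7],"twist":[0,0,0]},{"slide":[0,0,-0.7],"twist":[0,0,0]}]'

```text
time: 49.8
ee_pos: [0.6001, -0.0741, 0.1108]
tcp_rot: [0.002, 0.981, 0.196, 0.003]
ft_force: [6.2, -4.1, 4.9]
gripper_width: 0.0343
grip_force: 49.8
```

```bash
python3 -c "
from plan import *
show(); print(robot.state()['moment'].round(2)); plan([.5982,-.0727,.1036],22.6)"
```

```text
t 49.8 tcp [ 0.6001 -0.0741  0.1108] ft [ 6.2 -4.1  4.9] w 0.0343 g 49.8 q6 0.93
[-0.63 -0.9   0.03]
slide cm [-0.13 -0.21  0.72] twist [ 0.3 -0.3 -0. ]
```

>>> move_arm --targets '[{"slide":[0,0,0],"twist":[0,0,0]},{"slide":[0,0,0],"twist":[0,0,0]},{"slide":[0,0,0],"twist":[0,0,0]},{"slide":[0,0,0],"twist":[0,0,0]},{"slide":[0,0,-3],"twist":[0,0,0]},{"slide":[0,0,-7],"twist":[0,0,0]},{"slide":[0,0,-11],"twist":[0,0,0]},{"slide":[0,0,-11],"twist":[0,0,0]}]' --jaw 0

```text
time: 50.8
ee_pos: [0.5993, -0.0729, 0.2231]
tcp_rot: [0.002, 0.981, 0.196, 0.003]
ft_force: [-0.3, -0.3, -0.3]
gripper_width: 0.0852
grip_force: 0.0
```

```bash
python3 -c "
from plan import *
show(); plan([*dr(-.07,.134),.21])"
```

```text
t 50.8 tcp [ 0.5993 -0.0729  0.2231] ft [-0.3 -0.3 -0.3] w 0.0852 g 0.0 q6 0.93
slide cm [-9.72 -5.67  1.23] twist [  0.4  -0.2 -60. ]
```

>>> move_arm --targets '[{"slide":[-9.7,-5.7,1],"twist":[0,0,-60]},{"slide":[-9.7,-5.7,1],"twist":[0,0,-60]},{"slide":[-9.7,-5.7,1],"twist":[0,0,-60]},{"slide":[-9.7,-5.7,1],"twist":[0,0,-60]},{"slide":[-9.7,-5.7,1],"twist":[0,0,-60]},{"slide":[-9.7,-5.7,1],"twist":[0,0,-60]},{"slide":[-9.7,-5.7,1],"twist":[0,0,-60]},{"slide":[-9.7,-5.7,1],"twist":[0,0,-60]}]'

```text
time: 51.8
ee_pos: [0.4861, -0.0572, 0.209]
tcp_rot: [-0.0, 0.752, 0.659, -0.0]
ft_force: [0.3, -0.5, -0.5]
gripper_width: 0.0854
grip_force: 0.0
```

```bash
python3 -c "
from plan import *
show(); plan([.4878,-.0575,.1105])
a=robot.capture('side')[80:230,270:420]; b=robot.capture('top')[150:270,355:505]
a=cv2.resize(a,(400,400),interpolation=cv2.INTER_CUBIC);b=cv2.resize(b,(400,320),interpolation=cv2.INTER_CUBIC)
b=cv2.copyMakeBorder(b,0,80,0,0,0)
cv2.imwrite('pics/p8.png',np.hstack([a,b])[:,:,::-1])"
```

```text
t 51.8 tcp [ 0.4861 -0.0572  0.209 ] ft [ 0.3 -0.5 -0.5] w 0.0854 g 0.0 q6 -0.14
slide cm [-0.01  0.18  9.85] twist [-0.1 -0.  -0.1]
```

View pics/p8.png

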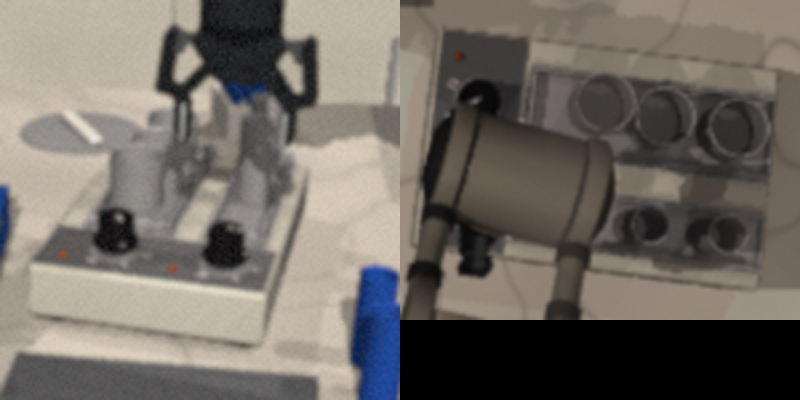

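The pointer is not readable here, because the arm hides the wide knob from above. The wides appear at (604,103), (662,116) and (737,127), with the first two close together, so I measure the rims numerically.

```bash
python3 -c "
from plan import *
n=robot.capture('top'); cv2.imwrite('pics/n1.png',n[:,:,::-1])
for y in (-.13,-.05,.03): print('exp',proj('top',[*dr(.042,y),.1305]).round(1))
g=cv2.GaussianBlur(cv2.resize(cv2.cvtColor(n,cv2.COLOR_RGB2GRAY)[160:230,400:505],None,fx=6,fy=6,interpolation=cv2.INTER_CUBIC),(0,0),2)
c=cv2.HoughCircles(g,cv2.HOUGH_GRADIENT,1.5,50,param1=60,param2=25,minRadius=60,maxRadius=76)
Q=[]
for x,y,r in c[0][:10]:
    p=(x/6+400-.42,y/6+160-.42); w=onz('top',p,.1305)[:2]; a=np.radians(YAW); v=w-D; l=[np.cos(a)*v[0]+np.sin(a)*v[1],-np.sin(a)*v[0]+np.cos(a)*v[1]]
    print(np.round(p,1),round(r/6,1),'dryer xy',np.round(l,4))
"
```

```text
exp [[482.1 197.7]]
exp [[452.8 194. ]]
exp [[423.7 190.2]]Traceback (most recent call last):
  File "<string>", line 8, in <module>
    for x,y,r in c[0][:10]:
                 ~^^^
TypeError: 'NoneType' object is not subscriptable
```

```bash
cat > rim.py <<'E'
from plan import *
def rims(n,k=8,box=(400,505,160,230),z=.1305,D_=.060):
    x0,x1,y0,y1=box; F=6
    g=cv2.resize(cv2.cvtColor(n,cv2.COLOR_RGB2GRAY)[y0:y1,x0:x1],None,fx=F,fy=F,interpolation=cv2.INTER_CUBIC)
    g=cv2.createCLAHE(4,(4,4)).apply(cv2.GaussianBlur(g,(0,0),2))
    for p2 in (25,18,13,10):
        c=cv2.HoughCircles(g,cv2.HOUGH_GRADIENT,2,60,param1=50,param2=p2,minRadius=60,maxRadius=74)
        if c is not None and len(c[0])>=3: break
    if c is None: print("none"); return
    a=np.radians(YAW)
    for x,y,r in c[0][:k]:
        p=(x/F+x0-.42,y/F+y0-.42); v=onz('top',p,z)[:2]-D
        print(p2,np.round(p,1),round(r/F,1),'dryer xy',np.round([np.cos(a)*v[0]+np.sin(a)*v[1],-np.sin(a)*v[0]+np.cos(a)*v[1]],4))
E
python3 -c "
from rim import *
rims(cv2.imread('pics/n1.png')[:,:,::-1].copy())"
```

```text
25 [483.7 195.7] 12.1 dryer xy [ 0.0479 -0.1339]
25 [429.1 188.4] 12.1 dryer xy [0.0489 0.0159]
25 [451.1 194.1] 12.1 dryer xy [ 0.0411 -0.0453]
25 [435.4 211.4] 12.1 dryer xy [-0.0117 -0.0079]
25 [448.1 215.1] 12.1 dryer xy [-0.0173 -0.0431]
25 [471.4 195.4] 11.0 dryer xy [ 0.0445 -0.1006]
25 [413.7 186.7] 12.1 dryer xy [0.0482 0.0579]
25 [466.7 216.1] 11.0 dryer xy [-0.0135 -0.0935]
```

```bash
python3 -c "
from rim import *
for l in [(.042,.03),(.049,.016),(.045,.01)]: print(l,((proj('side',[*dr(*l),.1305])-[270,80])*2.667).round(0))
plan([*dr(.046,.015),.2])"
```

```text
(0.042, 0.03) [[139. 157.]]
(0.049, 0.016) [[136. 152.]]
(0.045, 0.01) [[141. 150.]]
slide cm [-11.93  11.79   0.93] twist [-0.   0.  -0.1]
```

>>> move_arm --targets '[{"slide":[15,6,-1],"twist":[0,0,0]},{"slide":[15,6,-1],"twist":[0,0,0]},{"slide":[15,6,-1],"twist":[0,0,0]},{"slide":[15,6,-1],"twist":[0,0,0]},{"slide":[15,6,-1],"twist":[0,0,0]},{"slide":[15,6,-1],"twist":[0,0,0]},{"slide":[15,6,-1],"twist":[0,0,0]},{"slide":[15,6,-1],"twist":[0,0,0]}]'

```text
time: 52.95
ee_pos: [0.5652, 0.0831, 0.2196]
tcp_rot: [0.0, 0.752, 0.659, 0.0]
ft_force: [0.5, 0.0, 0.1]
gripper_width: 0.0851
grip_force: 0.0
```

```bash
cat > knob.py <<'E'
from rim import *
def knob(n,l,z=.106):
    g=cv2.GaussianBlur(cv2.cvtColor(n,cv2.COLOR_RGB2GRAY),(0,0),.6).astype(np.float32); c=dr(*l); out=[]
    for a in range(0,360,15):   # clockwise angle from plate -x, seen from above
        t=np.radians(180-a+YAW)
        P=[[c[0]+r*np.cos(t),c[1]+r*np.sin(t),z] for r in (.008,.011,.014)]
        q=proj('top',P); out.append(int(np.mean([cv2.getRectSubPix(g,(1,1),tuple(map(float,p)))[0,0] for p in q])))
    print(l,dict(zip(range(0,360,15),out)))
E
python3 -c "
from knob import *
show()
n=robot.capture('top'); cv2.imwrite('pics/n2.png',n[:,:,::-1]); rims(n,4)
knob(n,(.042,.134));knob(n,(-.07,.134)); knob(cv2.imread('pics/top0.png'),(.042,.134))
plan([*dr(.046,.015),.2])"
```

```text
t 52.95 tcp [0.5652 0.0831 0.2196] ft [0.5 0.  0.1] w 0.0851 g 0.0 q6 0.14
25 [454.7 192.1] 12.1 dryer xy [ 0.0478 -0.0546]
25 [431.1 188.4] 10.3 dryer xy [0.0496 0.0104]
25 [481.4 195.1] 12.1 dryer xy [ 0.0489 -0.1275]
25 [445.7 213.4] 11.0 dryer xy [-0.0135 -0.0363]
(0.042, 0.134) {0: 13, 15: 17, 30: 29, 45: 60, 60: 79, 75: 60, 90: 31, 105: 20, 120: 14, 135: 12, 150: 11, 165: 11, 180: 11, 195: 11, 210: 12, 225: 12, 240: 12, 255: 12, 270: 11, 285: 11, 300: 11, 315: 11, 330: 12, 345: 12}
(-0.07, 0.134) {0: 80, 15: 54, 30: 26, 45: 15, 60: 13, 75: 12, 90: 12, 105: 11, 120: 12, 135: 12, 150: 12, 165: 12, 180: 12, 195: 12, 210: 12, 225: 12, 240: 13, 255: 13, 270: 13, 285: 15, 300: 18, 315: 22, 330: 37, 345: 63}
(0.042, 0.134) {0: 63, 15: 37, 30: 19, 45: 13, 60: 12, 75: 11, 90: 11, 105: 11, 120: 11, 135: 11, 150: 11, 165: 11, 180: 11, 195: 11, 210: 11, 225: 11, 240: 11, 255: 11, 270: 12, 285: 13, 300: 15, 315: 22, 330: 40, 345: 63}
slide cm [-26.89   5.78   1.96] twist [ 0.   0.  -0.1]
```

The wide knob now points at 60° (first mark). Wide C was knocked about 20 mm toward B, to y about 0.011, so I regrip it and set it back at y = 0.03.

>>> move_arm --targets '[{"slide":[-27.2,6.0,0],"twist":[0,0,0]},{"slide":[-27.2,6.0,0],"twist":[0,0,0]},{"slide":[-27.2,6.0,0],"twist":[0,0,0]},{"slide":[-27.2,6.0,0],"twist":[0,0,0]},{"slide":[-27.2,6.0,0],"twist":[0,0,0]},{"slide":[-27.2,6.0,0],"twist":[0,0,0]},{"slide":[-27.2,6.0,3],"twist":[0,0,0]},{"slide":[-27.2,6.0,3],"twist":[0,0,0]}]'

```text
time: 54.0
ee_pos: [0.5884, -0.1921, 0.1874]
tcp_rot: [-0.002, 0.751, 0.66, -0.001]
ft_force: [-0.7, -0.1, 0.1]
gripper_width: 0.0851
grip_force: 0.0
```

```bash
python3 -c "
from plan import *
show();plan([*dr(.043,.011),.117])"
```

```text
t 54.0 tcp [ 0.5884 -0.1921  0.1874] ft [-0.7 -0.1  0.1] w 0.0851 g 0.0 q6 -0.31
slide cm [-0.3  -0.35  7.04] twist [-0.3 -0.1  0. ]
```

>>> move_arm --targets '[{"slide":[-0.2,-0.3,2],"twist":[0,0,0]},{"slide":[-0.2,-0.3,4],"twist":[0,0,0]},{"slide":[-0.2,-0.3,6],"twist":[0,0,0]},{"slide":[-0.2,-0.3,7],"twist":[0,0,0]},{"slide":[-0.2,-0.3,7],"twist":[0,0,0]},{"slide":[-0.2,-0.3,7],"twist":[0,0,0]},{"slide":[-0.2,-0.3,7],"twist":[0,0,0]},{"slide":[-0.2,-0.3,7],"twist":[0,0,0]}]'

```text
time: 55.0
ee_pos: [0.5866, -0.1954, 0.12]
tcp_rot: [0.0, 0.751, 0.66, 0.0]
ft_force: [-0.3, 1.1, 0.2]
gripper_width: 0.0852
grip_force: 0.0
```

>>> move_arm --targets '[{"slide":[0,0,0],"twist":[0,0,0]},{"slide":[0,0,0],"twist":[0,0,0]},{"slide":[0,0,0],"twist":[0,0,0]},{"slide":[0,0,0],"twist":[0,0,0]},{"slide":[0,0,0],"twist":[0,0,0]},{"slide":[0,0,0],"twist":[0,0,0]},{"slide":[0,0,0],"twist":[0,0,0]},{"slide":[0,0,0],"twist":[0,0,0]}]' --jaw 1 --force 40

```text
time: 56.0
ee_pos: [0.5868, -0.1955, 0.1203]
tcp_rot: [0.001, 0.751, 0.66, 0.0]
ft_force: [-0.5, 1.1, 5.7]
gripper_width: 0.061
grip_force: 43.6
```

>>> move_arm --targets '[{"slide":[0,0,-0.5],"twist":[0,0,0]},{"slide":[0,0,-1],"twist":[0,0,0]},{"slide":[0.7,0,-1],"twist":[0,0,0]},{"slide":[1.4,0,-1],"twist":[0,0,0]},{"slide":[2.0,0,-1],"twist":[0,0,0]},{"slide":[2.0,0,-1],"twist":[0,0,0]},{"slide":[2.0,0,-1],"twist":[0,0,0]},{"slide":[2.0,0,-1],"twist":[0,0,0]}]'

```text
time: 57.0
ee_pos: [0.589, -0.1757, 0.1294]
tcp_rot: [0.0, 0.751, 0.66, -0.0]
ft_force: [0.4, -0.7, -1.0]
gripper_width: 0.0608
grip_force: 43.6
```

```bash
python3 -c "
from plan import *
show();plan([*dr(.042,.031),.117])"
```

```text
t 57.0 tcp [ 0.589  -0.1757  0.1294] ft [ 0.4 -0.7 -1. ] w 0.0608 g 43.6 q6 -0.28
slide cm [ 0.08 -0.33  1.24] twist [ 0.  0. -0.]
```

>>> move_arm --targets '[{"slide":[0,-0.2,0.4],"twist":[0,0,0]},{"slide":[0,-0.2,0.7],"twist":[0,0,0]},{"slide":[0,-0.2,0.8],"twist":[0,0,0]},{"slide":[0,-0.2,0.9],"twist":[0,0,0]},{"slide":[0,-0.2,0.95],"twist":[0,0,0]},{"slide":[0,-0.2,0.95],"twist":[0,0,0]},{"slide":[0,-0.2,0.95],"twist":[0,0,0]},{"slide":[0,-0.2,0.95],"twist":[0,0,0]}]'

```text
time: 58.0
ee_pos: [0.587, -0.1753, 0.1203]
tcp_rot: [0.0, 0.751, 0.66, 0.0]
ft_force: [-2.0, -0.6, 4.6]
gripper_width: 0.0613
grip_force: 43.9
```

>>> move_arm --targets '[{"slide":[0,0,0],"twist":[0,0,0]},{"slide":[0,0,0],"twist":[0,0,0]},{"slide":[0,0,0],"twist":[0,0,0]},{"slide":[0,0,0],"twist":[0,0,0]},{"slide":[0,0,-3],"twist":[0,0,0]},{"slide":[0,0,-6],"twist":[0,0,0]},{"slide":[0,0,-9.5],"twist":[0,0,0]},{"slide":[0,0,-9.5],"twist":[0,0,0]}]' --jaw 0

```text
time: 59.0
ee_pos: [0.5883, -0.1758, 0.2182]
tcp_rot: [0.003, 0.751, 0.66, 0.001]
ft_force: [-0.9, 0.2, -0.6]
gripper_width: 0.0852
grip_force: 0.0
```

>>> move_arm --targets '[{"slide":[10,-11.8,0],"twist":[0,0,0]},{"slide":[25,-12,0],"twist":[0,0,0]},{"slide":[25,-12,0],"twist":[0,0,0]},{"slide":[25,-12,0],"twist":[0,0,0]},{"slide":[25,-12,0],"twist":[0,0,0]},{"slide":[25,-12,0],"twist":[0,0,0]},{"slide":[25,-12,0],"twist":[0,0,0]},{"slide":[25,-12,0],"twist":[0,0,0]}]'

```text
time: 60.0
ee_pos: [0.5005, 0.0871, 0.2146]
tcp_rot: [-0.0, 0.752, 0.659, -0.0]
ft_force: [-0.1, -0.5, -0.1]
gripper_width: 0.0855
grip_force: 0.0
```

```bash
python3 -c "
from knob import *
show()
n=robot.capture('top'); cv2.imwrite('pics/n3.png',n[:,:,::-1]); rims(n,4)
knob(n,(.042,.134))
plan([.4878,-.0575,.16])"
```

```text
t 60.0 tcp [0.5005 0.0871 0.2146] ft [-0.1 -0.5 -0.1] w 0.0855 g 0.0 q6 0.15
25 [454.1 192.4] 12.1 dryer xy [ 0.0467 -0.0529]
25 [423.1 189.4] 10.7 dryer xy [0.0441 0.0318]
25 [481.7 198.1] 10.3 dryer xy [ 0.0408 -0.1291]
25 [466.4 214.7] 12.1 dryer xy [-0.01   -0.0923]
(0.042, 0.134) {0: 12, 15: 15, 30: 27, 45: 55, 60: 72, 75: 55, 90: 28, 105: 17, 120: 12, 135: 12, 150: 10, 165: 11, 180: 11, 195: 11, 210: 11, 225: 11, 240: 12, 255: 12, 270: 12, 285: 12, 300: 11, 315: 11, 330: 11, 345: 11}
slide cm [-14.5    0.63   5.47] twist [-0.   0.  -0.1]
```

Spacing is good again (y = 0.032, −0.053, −0.129), and the wide knob still points at 60°. Next is the tall knob.

>>> move_arm --targets '[{"slide":[-14.4,0.7,0],"twist":[0,0,0]},{"slide":[-14.4,0.7,0],"twist":[0,0,0]},{"slide":[-14.4,0.7,0],"twist":[0,0,0]},{"slide":[-14.4,0.7,3],"twist":[0,0,0]},{"slide":[-14.4,0.7,5.5],"twist":[0,0,0]},{"slide":[-14.4,0.7,5.5],"twist":[0,0,0]},{"slide":[-14.4,0.7,5.5],"twist":[0,0,0]},{"slide":[-14.4,0.7,5.5],"twist":[0,0,0]}]'

```text
time: 61.05
ee_pos: [0.4893, -0.0558, 0.161]
tcp_rot: [0.001, 0.751, 0.66, 0.001]
ft_force: [0.3, 0.3, -0.1]
gripper_width: 0.0856
grip_force: 0.0
```

```bash
python3 -c "
from plan import *
show();plan([.4878,-.0575,.1108])"
```

```text
t 61.05 tcp [ 0.4893 -0.0558  0.161 ] ft [ 0.3  0.3 -0.1] w 0.0856 g 0.0 q6 -0.14
slide cm [-0.19 -0.14  5.02] twist [ 0.1  0.  -0. ]
```

>>> move_arm --targets '[{"slide":[-0.1,-0.1,1.5],"twist":[0,0,0]},{"slide":[-0.1,-0.1,3],"twist":[0,0,0]},{"slide":[-0.1,-0.1,4.2],"twist":[0,0,0]},{"slide":[-0.1,-0.1,4.9],"twist":[0,0,0]},{"slide":[-0.1,-0.1,4.9],"twist":[0,0,0]},{"slide":[-0.1,-0.1,4.9],"twist":[0,0,0]},{"slide":[-0.1,-0.1,4.9],"twist":[0,0,0]},{"slide":[-0.1,-0.1,4.9],"twist":[0,0,0]}]'

```text
time: 62.05
ee_pos: [0.4877, -0.0564, 0.1112]
tcp_rot: [0.0, 0.751, 0.66, 0.0]
ft_force: [-0.6, 0.8, 0.3]
gripper_width: 0.0853
grip_force: 0.0
```

>>> move_arm --targets '[{"slide":[0,0,0],"twist":[0,0,0]},{"slide":[0,0,0],"twist":[0,0,0]},{"slide":[0,0,0],"twist":[0,0,0]},{"slide":[0,0,0],"twist":[0,0,0]},{"slide":[0,0,0],"twist":[0,0,0]},{"slide":[0,0,0],"twist":[0,0,0]},{"slide":[0,0,0],"twist":[0,0,0]},{"slide":[0,0,0],"twist":[0,0,0]}]' --jaw 1 --force 50

```text
time: 63.05
ee_pos: [0.4875, -0.0564, 0.1112]
tcp_rot: [0.0, 0.751, 0.66, -0.0]
ft_force: [-0.8, 0.5, 5.6]
gripper_width: 0.0343
grip_force: 49.7
```

>>> move_arm --targets '[{"slide":[0,0,0.2],"twist":[0,0,0]},{"slide":[0,0,0.3],"twist":[0,0,0]},{"slide":[0,0,0.4],"twist":[0,0,0]},{"slide":[0,0,0.5],"twist":[0,0,0]},{"slide":[0,0,0.6],"twist":[0,0,0]},{"slide":[0,0,0.7],"twist":[0,0,0]},{"slide":[0,0,0.7],"twist":[0,0,0]},{"slide":[0,0,0.7],"twist":[0,0,0]}]'

```text
time: 64.05
ee_pos: [0.4876, -0.0564, 0.1045]
tcp_rot: [0.0, 0.751, 0.66, 0.0]
ft_force: [-2.4, -0.3, 9.0]
gripper_width: 0.0345
grip_force: 50.1
```

Same as the first knob. I turn, lift and release.

>>> move_arm --targets '[{"slide":[0,0,0.1],"twist":[0,0,0]},{"slide":[0,0,0.1],"twist":[0,0,10]},{"slide":[0,0,0.1],"twist":[0,0,20]},{"slide":[0,0,0.1],"twist":[0,0,30]},{"slide":[0,0,0.1],"twist":[0,0,40]},{"slide":[0,0,0.1],"twist":[0,0,50]},{"slide":[0,0,0.1],"twist":[0,0,60]},{"slide":[0,0,0.1],"twist":[0,0,60]}]'

```text
time: 65.05
ee_pos: [0.491, -0.0589, 0.1049]
tcp_rot: [0.003, 0.981, 0.195, 0.004]
ft_force: [3.7, -9.5, 9.0]
gripper_width: 0.0345
grip_force: 50.5
```

>>> move_arm --targets '[{"slide":[0,0,0],"twist":[0,0,0]},{"slide":[0,0,0],"twist":[0,0,0]},{"slide":[0,0,-0.2],"twist":[0,0,0]},{"slide":[0,0,-0.4],"twist":[0,0,0]},{"slide":[0,0,-0.6],"twist":[0,0,0]},{"slide":[0,0,-0.7],"twist":[0,0,0]},{"slide":[0,0,-0.7],"twist":[0,0,0]},{"slide":[0,0,-0.7],"twist":[0,0,0]}]'

```text
time: 66.05
ee_pos: [0.4909, -0.0589, 0.1113]
tcp_rot: [0.003, 0.981, 0.196, 0.004]
ft_force: [6.5, -9.3, 2.5]
gripper_width: 0.0348
grip_force: 50.3
```

>>> move_arm --targets '[{"slide":[0,0,0],"twist":[0,0,0]},{"slide":[0,0,0],"twist":[0,0,0]},{"slide":[0,0,0],"twist":[0,0,0]},{"slide":[0,0,0],"twist":[0,0,0]},{"slide":[0,0,-3],"twist":[0,0,0]},{"slide":[0,0,-7],"twist":[0,0,0]},{"slide":[0,0,-11],"twist":[0,0,0]},{"slide":[0,0,-11],"twist":[0,0,0]}]' --jaw 0

```text
time: 67.05
ee_pos: [0.489, -0.0567, 0.2228]
tcp_rot: [0.001, 0.981, 0.196, 0.003]
ft_force: [0.4, 1.0, -0.3]
gripper_width: 0.0855
grip_force: 0.0
```

```bash
python3 -c "
from plan import *
show();plan([.45,.11,.23])"
```

```text
t 67.05 tcp [ 0.489  -0.0567  0.2228] ft [ 0.4  1.  -0.3] w 0.0855 g 0.0 q6 0.91
slide cm [  2.81 -16.88  -0.77] twist [  0.4  -0.1 -60. ]
```

>>> move_arm --targets '[{"slide":[2.8,-16.9,-1],"twist":[0,0,0]},{"slide":[2.8,-16.9,-1],"twist":[0,0,0]},{"slide":[2.8,-16.9,-1],"twist":[0,0,0]},{"slide":[2.8,-16.9,-1],"twist":[0,0,0]},{"slide":[2.8,-16.9,-1],"twist":[0,0,0]},{"slide":[2.8,-16.9,-1],"twist":[0,0,0]},{"slide":[2.8,-16.9,-1],"twist":[0,0,0]},{"slide":[2.8,-16.9,-1],"twist":[0,0,0]}]'

```text
time: 68.05
ee_pos: [0.4487, 0.1098, 0.2298]
tcp_rot: [0.0, 0.981, 0.195, -0.0]
ft_force: [0.5, -0.8, 0.3]
gripper_width: 0.0855
grip_force: 0.0
```

```bash
python3 -c "
from knob import *
show()
n=robot.capture('top'); rims(n,3); knob(n,(.042,.134));knob(n,(-.07,.134))
a=robot.capture('side')[80:230,270:420]; b=n[150:270,355:505]
a=cv2.resize(a,(400,400),interpolation=cv2.INTER_CUBIC);b=cv2.resize(b,(400,320),interpolation=cv2.INTER_CUBIC)
b=cv2.copyMakeBorder(b,0,80,0,0,0)
cv2.imwrite('pics/p9.png',np.hstack([a,b])[:,:,::-1])"
```

```text
t 68.05 tcp [0.4487 0.1098 0.2298] ft [ 0.5 -0.8  0.3] w 0.0855 g 0.0 q6 1.25
25 [422.1 190.7] 11.8 dryer xy [0.0401 0.0341]
25 [454.7 193.7] 11.0 dryer xy [ 0.0433 -0.0551]
25 [483.1 195.1] 12.1 dryer xy [ 0.0495 -0.1319]
(0.042, 0.134) {0: 11, 15: 14, 30: 26, 45: 54, 60: 71, 75: 54, 90: 28, 105: 17, 120: 13, 135: 11, 150: 10, 165: 11, 180: 11, 195: 11, 210: 12, 225: 12, 240: 12, 255: 12, 270: 11, 285: 11, 300: 11, 315: 11, 330: 11, 345: 11}
(-0.07, 0.134) {0: 14, 15: 14, 30: 23, 45: 47, 60: 79, 75: 74, 90: 40, 105: 22, 120: 16, 135: 13, 150: 13, 165: 13, 180: 12, 195: 12, 210: 12, 225: 12, 240: 13, 255: 13, 270: 12, 285: 12, 300: 11, 315: 11, 330: 12, 345: 13}
```

View pics/p9.png

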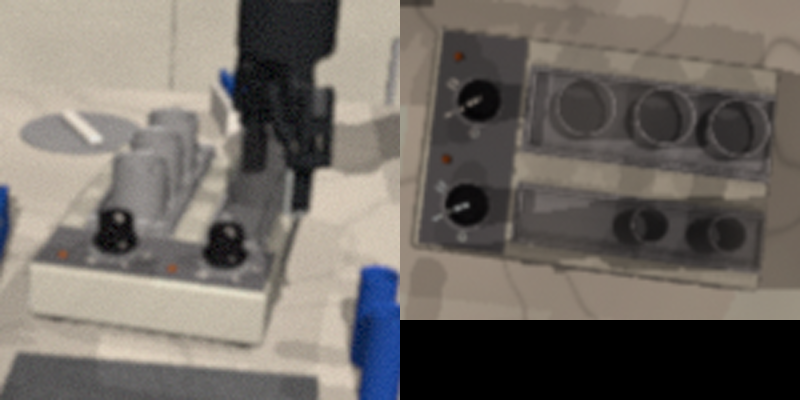

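Both pointers sit near the one-bar mark, and all five beakers stand upright and apart. I check that the tall knob has sprung out, and measure its exact angle.

```bash
python3 -c "
from knob import *
o=cv2.imread('pics/side0.png')[:,:,::-1]; n=robot.capture('side'); F=8
for nm,c in (('wide',(313,168)),('tall',(355,174))):
    up=lambda im,m:cv2.resize(im[c[1]-m:c[1]+m,c[0]-m:c[0]+m].copy(),None,fx=F,fy=F,interpolation=cv2.INTER_CUBIC)
    r=cv2.matchTemplate(up(n,16),up(o,11),cv2.TM_CCOEFF_NORMED); _,v,_,l=cv2.minMaxLoc(r); print(nm,v,'shift px',l[0]/F-5,l[1]/F-5)
print('7mm press =',proj('side',[*dr(-.07,.134),.099])-proj('side',[*dr(-.07,.134),.106]))
t=robot.capture('top')
for nm,im in (('start',cv2.imread('pics/top0.png')),('now',t)):
  for l in ((.042,.134),(-.07,.134)):
    c=proj('top',[*dr(*l),.106])[0]; x,y=map(int,c.round()); g=cv2.cvtColor(im,cv2.COLOR_BGR2GRAY).astype(float)[y-7:y+8,x-7:x+8]
    yy,xx=np.mgrid[-7:8,-7:8]; m=(np.hypot(xx+x-c[0],yy+y-c[1])<5.5); w=np.clip(g-22,0,None)*m
    mu=np.array([(w*xx).sum(),(w*yy).sum()])/w.sum(); d=np.array([xx-mu[0],yy-mu[1]]); C=np.einsum('iab,jab,ab->ij',d,d,w)/w.sum(); e,V=np.linalg.eigh(C); print(nm,l,'line angle',np.degrees(np.arctan2(V[1,1],V[0,1]))%180)
"
```

```text
wide 0.9423544406890869 shift px 0.0 0.125
tall 0.9140357971191406 shift px 0.125 -0.125
7mm press = [[-0.16215203  2.45509741]]
start (0.042, 0.134) line angle 93.4302821031407
start (-0.07, 0.134) line angle 102.3073564926446
now (0.042, 0.134) line angle 152.795914989444
now (-0.07, 0.134) line angle 160.87172958004214
```

Both knobs are out (no downward shift) and each turned about 59°. I hand in the job.

```bash
python3 -c "
from cell import robot
print(robot.sign_off())"
```

```text
the job is handed in; nothing more can be done
None
```

I handed the job in: both tall and all three wide beakers stand upright and apart in their rows, both knobs are at the first mark and sprung out, and wide C, found about 20 mm out of place, was put back after its row was already on.

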